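# Load the lock-cleaning cabinet, set its cycle counter to 7 and wind the tray in

## Robot

A 6-joint arm with a two-finger parallel gripper is mounted at the origin on the work surface. World frame = base frame: x ahead of the robot, y to its left, z up, the work surface at z = 0. Lengths are in mm, angles in rad, forces in N, time in s.
With the tool pointing down it reaches from about 275 to 1000 mm from the base axis. Payload 8.4 kg.
Tool frame: the origin (TCP) lies at the very end of the fingers, on their centre line; the grasp point (between the pads) lies r.hold_point_z behind it (r.hold_point_z is the distance from the TCP to the grasp point, in mm); x points along the fingers, z is the direction in which the jaws open and shut, and the axes are right-handed (so a half turn about x gives the same grasp; the last joint's range is limited). The gripper opens to 85 mm and grips with 20 to 120 N. Pads are 22 mm wide; open, the fingers measure 114 mm over their backs; the gripper's body (76 mm by 85 mm) begins 54 mm behind the grasp point. The pads swing forward as they close: fully open they stand 13 mm farther back than shut.
Start: joints at [1.193, 0.353, 1.633, -0, 1.155, -0.002], TCP at [229.384, 581.387, 231.281] pointing down, gripper open.
Joint ranges: [-2.63, 2.63], [-0.92, 2.1], [0.06, 2.66], [-1.3, 4.44], [0, 2.69], [-3.02, 3.02]. Speed limits (rad/s): [2.22, 2.22, 2.79, 3.14, 3.14, 3.14].

## Interface

Orientations are given as [roll, pitch, yaw] about the fixed x, y, z axes, in that order (R = Rz(yaw) Ry(pitch) Rx(roll)).
In Python, from rig import r gives the robot as it stands.
- The arm moves only by the tool jog_arm, never from a script. Its argument "series" is a list of rows, each a list of 7 numbers: the turn, a rotation vector about the tool's x, y, z in degrees, then the shift along the tool's x, y, z in cm, then the opening, from 0 (shut) to 1 (fully open). In form: [[wx, wy, wz, tx, ty, tz, fingers], ...]. A call has 1 to 20 rows; each row shifts and turns the commanded pose from where the row before left it, along the tool's axes as they then stand; what a row does not reach is not made up. A row lasts 1/10 s, in which the tool goes at most 50 mm and 8.59 degrees, less where a joint would pass 70% of its speed; a pose out of reach is approached as far as the arm can. A call with a gripper value outside its range is refused whole. The fingers move at their own pace and stop on an object; "force" is the grip in N (left out, the last holds). Time passes only in rows, so rows that do not move let the fingers close. It gives the time, the measured TCP pose, the force and the opening at its end, in the units of the state.
- r.sense(): the state, without advancing time (a new reading comes with each control period).
- r.grab_frame(name): name is "side" or "top" or "wrist"; returns (picture, depth): 384x512x3 uint8, red, green, blue; 384x512 float32, mm along the optical axis (not along the pixel's ray), 0 where there is no reading.
- r.get_calibration(name): a dict with "mtx" (3x3 intrinsics, pixels), "position" and "rotation" of the camera in the world; the wrist camera has in their place "mount" (4x4, takes a point from camera to tool coordinates, whose origin is the TCP and whose axes are the tool frame's). Camera axes: x right, y down, z forward; pixel columns grow to the right and rows downward; lengths in mm; the calibration is good to about 2 mm. The wrist camera is an equidistant fisheye: a pixel r from the principal point sees the ray r / f radians off the axis. A picture is of the moment at which its call begins: read the wrist's pose just before it. get_calibration takes no time and is no camera call.
- r.sign_off(): hands the job in, once; it reports no verdict.
The state is a dict: "clock": time; "qpos": joint angles; "qvel": joint speeds; "joint_efforts": joint torques, N m; "eef_pos": TCP position; "tcp_rot": TCP orientation; "contact_force": force on the tool from outside, world axes, zero at the start; "wrist_torque": the same for the moment, N m; "opening": opening from 0.0 (shut) to 1.0 (fully open).
Only numpy, scipy, OpenCV 4.12 (cv2) and the standard library are available. Lean on these libraries where they do the work, as an engineer would, in place of code of your own. Each camera call takes 0.05 s, during which the arm holds its last target.

## Task

Lift the cleaned padlock out of the cabinet's tray and lay it on the rubber draining mat, and put every flanged brass lock cylinder from the bench side by side on the floor of the tray; only when all that is done, turn the hand crank counterclockwise (seen from above) until the tray is fully home under the clear hood. Step the cycle counter with its push button, at any time in the job, until the 7 stands at the pointers in its window. Leave the loose keys, the screwdriver and the cardboard box where they are.

Things in the scene. Friction and masses are not known exactly. Their poses are not given: they have to be found in the camera images.
- cyl1_center (a point): one of up to four identical brass lock cylinders: a flange disc 44 mm across and 6 mm thick at the foot, above it a round barrel 30 mm across and 28 mm tall (34 mm tall in all), 160 g. Two to four are present. This point is its middle, 17 mm above its underside; z runs along the barrel, away from the flange. Starts standing on its flange on the bench, to the robot's right.
- cyl2_center (a point): one of up to four identical brass lock cylinders: a flange disc 44 mm across and 6 mm thick at the foot, above it a round barrel 30 mm across and 28 mm tall (34 mm tall in all), 160 g. Two to four are present. This point is its middle, 17 mm above its underside; z runs along the barrel, away from the flange. Starts standing on its flange on the bench, to the robot's right.
- cyl3_center (a point): one of up to four identical brass lock cylinders: a flange disc 44 mm across and 6 mm thick at the foot, above it a round barrel 30 mm across and 28 mm tall (34 mm tall in all), 160 g. Two to four are present. This point is its middle, 17 mm above its underside; z runs along the barrel, away from the flange. Starts standing on its flange on the bench, to the robot's right.
- cyl4_center (a point): one of up to four identical brass lock cylinders: a flange disc 44 mm across and 6 mm thick at the foot, above it a round barrel 30 mm across and 28 mm tall (34 mm tall in all), 160 g. Two to four are present. This point is its middle, 17 mm above its underside; z runs along the barrel, away from the flange. Starts standing on its flange on the bench, to the robot's right.
- padlock_center (a point): steel padlock lying flat: body 34 mm long (x) by 42 mm wide (y) by 24 mm high, with a dark shackle reaching 31 mm further out along +x; 200 g. This point is the middle of its body, 12 mm above its underside. It starts in the tray.
- mat_top (a point): square black rubber draining mat, 140 x 140 mm, 5 mm thick, lying fixed on the bench to the robot's left. This point is the middle of its upper face; x and y run along its sides, z up.
- tray_floor (a point): open aluminium tray on a track: inside 110 mm (x) by 210 mm (y), walls 5 mm thick and 21 mm high above its floor. This point is the middle of the upper face of its floor, 28 mm above the bench, and moves with the tray; x points along the track towards the hood (away from the robot), z up. The track carries it 150 mm towards the hood. The hood begins 90 mm ahead of where this point is with the tray wound out; its clear roof is 94 mm above the bench, and it is 268 mm wide.
- crank (a joint): angle of the hand crank, rad: 0 with the tray fully out (nearest the robot), 15.71 (two and a half turns) at the end stop with the tray fully home under the hood. It grows counterclockwise seen from above. Starts between 0 and 0.6. Each turn moves the tray 60 mm. It stays where it is left; about 5 N at the knob turns it.
- crank_knob (a point): round upright black knob, 18 mm across and 48 mm tall, fixed on the end of the crank arm (it does not spin on the arm); this point is on its axis at half height, 124 mm above the bench.
- crank_axis (a point): fixed point on the crank's upright axis of rotation, at the same height as the knob's point; the knob circles it at 45 mm. The gear housing below is 70 mm high, the crank arm's top 100 mm above the bench.
- button_top (a point): middle of the top of the counter's round black push button, 28 mm across, standing 22 mm proud of the counter's roof (roof 72 mm above the bench). The counter is a grey box, 110 x 80 mm, fixed on the bench to the robot's far right. Moves down with the button.
- step_button (a joint): how far the push button is pressed straight down, m: 0 up, 0.014 fully down. A full press steps the drum one number (beyond about three quarters counts, a short one springs back uncounted). It takes 3 to 5 N, is sprung, and must come up fully before the next press.
- drum (a joint): angle of the counter's numbered drum, rad: number k stands at the pointers at k x 0.628 (plus whole turns of 6.283). Each press of the button adds 0.628; it cannot go back, after 9 comes 0. Starts at 1, 2, 3 or 4.
- drum_seven (a point): middle of the drum's facet that bears the 7 (white numerals 13 mm tall on a black ten-sided drum 56 mm across flats, seen from above through the window in the counter's roof; the top of the numerals points to the box's far side, away from the button). One number is 17 mm round the drum.
- counter_pointer (a point): fixed point in the middle of the counter's window, between the two white pointers: the number that stands here is the one set. It lies 50 mm from the button's axis.
- screwdriver: screwdriver with wooden handle; a bystander, to be left alone. Origin at its underside.
- key_a: loose brass key, 56 mm long, on the right; a bystander, to be left alone. Origin at its underside.
- key_b: loose brass key on the left; a bystander, to be left alone. Origin at its underside.
- key_c: loose brass key on the right, near the robot; a bystander, to be left alone. Origin at its underside.
- stock_box: cardboard box 90 x 70 x 45 mm; a bystander, to be left alone. Origin at its underside.
Mind the look-alikes: they are no part of the job. What is shaped like the part that bears cyl1_center but pink is not meant.

How it is judged:
By the outcome, as a careful person would: the job done as asked, in the order asked, and still so for the second after the job is handed in, with the robot touching nothing.
Of cyl1, cyl2, cyl3, cyl4 only 2 to 4 are there at a start; the rules pass over those that are not, and their reading is None.
At some moment in a run one of cyl1, cyl2, cyl3, cyl4 may be knocked a few centimetres aside while the robot is not near it.
Once in a run the grip may slacken for a moment while it holds something.
It also fails if it takes over 210 s, if anything falls off the work surface, if the arm or the gripper's body presses on something with over 40 N, if the wrist force passes 120 N, or if a joint passes its speed limit or range.

## Working session

There is one attempt and no reset: what is moved stays moved. The work goes in short steps, Python scripts to look and compute and a tool call to move; the robot and the scene stay as the last step left them, time stands still between calls to the robot, and variables do not carry over. Pictures are saved under pics/ and viewed, and the job is handed in when it is done.

Besides the shell and the picture viewer there is one more tool, called as a command line: name --pt "numbers of a row" for each row, then --argument value for the rest. jog_arm: Moves the arm, as the interface text tells. Its arguments: {"type":"object","properties":{"series":{"type":"array"},"force":{"type":"number"}},"required":["series"]}

```bash
ls; mkdir -p pics; cat > h.py <<'E'
import numpy as np, cv2
from rig import r
def save(n,img,s=1.5):
    cv2.imwrite('pics/'+n, cv2.resize(img[:,:,::-1],None,fx=s,fy=s,interpolation=cv2.INTER_CUBIC))
def snap(cam,n):
    p,d=r.grab_frame(cam); np.savez('pics/'+n+'.npz',p=p,d=d); save(n+'.png',p); return p,d
def world(cam,u,v,d):
    c=r.get_calibration(cam); K=np.array(c['mtx']); 
    x=np.array([(u-K[0,2])/K[0,0]*d,(v-K[1,2])/K[1,1]*d,d])
    return np.array(c['rotation'])@x+np.array(c['position'])
def cloud(cam,d):
    c=r.get_calibration(cam); K=np.array(c['mtx']); v,u=np.mgrid[0:d.shape[0],0:d.shape[1]]
    X=np.stack([(u-K[0,2])/K[0,0]*d,(v-K[1,2])/K[1,1]*d,d],-1)
    return X@np.array(c['rotation']).T+np.array(c['position'])
E
python3 - <<'E'
from h import *
print(r.sense(), r.hold_point_z)
for c in ['side','top','wrist']: print(c,r.get_calibration(c)); snap(c,c+'0')
E
```

```text
pics
{'clock': 0.0, 'qpos': array([ 1.19257773e+00,  3.53632446e-01,  1.63414015e+00, -2.58194997e-06,
        1.15519856e+00, -2.40320686e-03]), 'qvel': array([-1.44961819e-03,  1.34137430e-03,  5.49145977e-04, -1.38709309e-05,
       -3.73093493e-04,  3.46897269e-04]), 'joint_efforts': array([ 1.27716172e-03, -6.05256128e+01, -3.42072451e+01, -8.21924050e-05,
        9.31377697e-03, -4.74003940e-06]), 'eef_pos': array([229.22045884, 580.93489138, 230.5689143 ]), 'tcp_rot': array([ 3.14090197,  1.56941782, -1.94730136]), 'contact_force': array([0.41822409, 0.31241229, 0.06338539]), 'wrist_torque': array([ 0.01953719, -0.01234504,  0.02047866]), 'opening': 0.9976249098559957} 18.700000000000003
side {'mtx': array([[400.23359479,   0.        , 258.47370858],
       [  0.        , 400.23359479, 182.99308626],
       [  0.        ,   0.        ,   1.        ]]), 'position': array([ 179.78434926, -927.48935762,  796.11383794]), 'rotation': array([-2.19918373, -0.01874076, -0.30094756])}
top {'mtx': array([[498.16893011,   0.        , 255.82058958],
       [  0.        , 498.16893011, 191.70352468],
       [  0.        ,   0.        ,   1.        ]]), 'position': array([ 2.52374641e+02, -1.18495969e+00,  1.61274356e+03]), 'rotation': array([-2.99930807, -0.02422294, -1.56142813])}
wrist {'mtx': array([[297.31863964,   0.        , 255.92639547],
       [  0.        , 297.31863964, 193.5159045 ],
       [  0.        ,   0.        ,   1.        ]]), 'mount': array([[-6.82174724e-04, -3.13661200e-01,  9.49534721e-01,
        -1.42660344e+02],
       [ 3.66128176e-04, -9.49534956e-01, -3.13661015e-01,
         8.00485942e+01],
       [ 9.99999700e-01,  1.33679799e-04,  7.62588950e-04,
        -3.51040932e-01],
       [ 0.00000000e+00,  0.00000000e+00,  0.00000000e+00,
         1.00000000e+00]])}
```

```bash
cat >> h.py <<'E'
from scipy.spatial.transform import Rotation as Rot
def Rm(a):
    a=np.array(a); return a if a.shape==(3,3) else Rot.from_euler('xyz',a).as_matrix()
def world(cam,u,v,d):
    c=r.get_calibration(cam); K=np.array(c['mtx']); 
    x=np.array([(u-K[0,2])/K[0,0]*d,(v-K[1,2])/K[1,1]*d,d])
    return Rm(c['rotation'])@x+np.array(c['position'])
def cloud(cam,d):
    c=r.get_calibration(cam); K=np.array(c['mtx']); v,u=np.mgrid[0:d.shape[0],0:d.shape[1]]
    X=np.stack([(u-K[0,2])/K[0,0]*d,(v-K[1,2])/K[1,1]*d,d],-1)
    return X@Rm(c['rotation']).T+np.array(c['position'])
def onplane(cam,u,v,z):
    a=world(cam,u,v,0);b=world(cam,u,v,1000);t=(z-a[2])/(b[2]-a[2]);return a+t*(b-a)
E
```

```text
(no output)
```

View pics/top0.png

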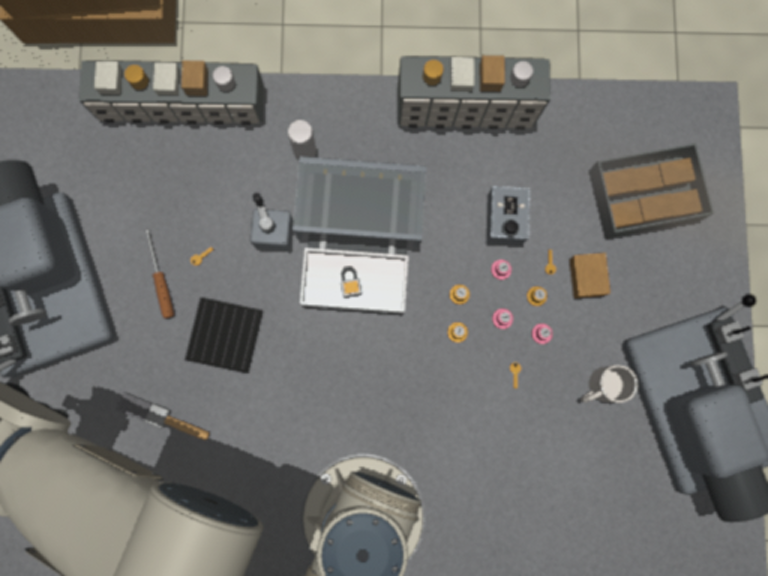

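View pics/side0.png

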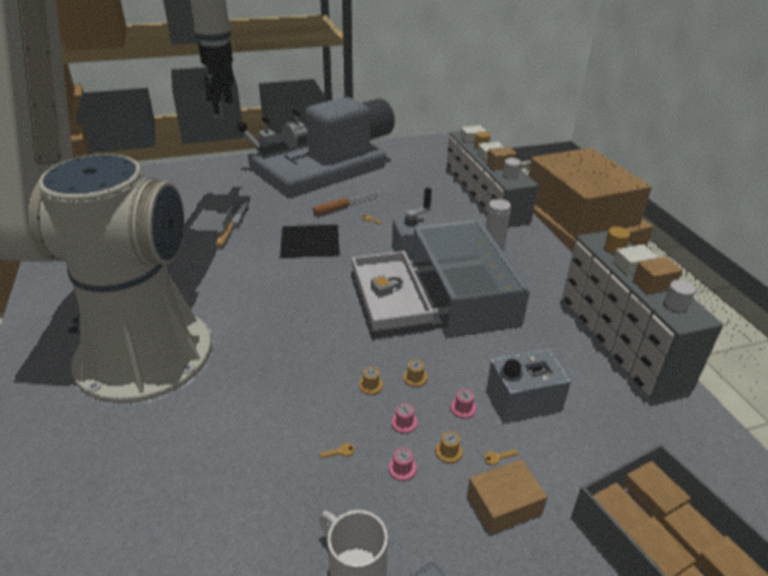

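View pics/wrist0.png

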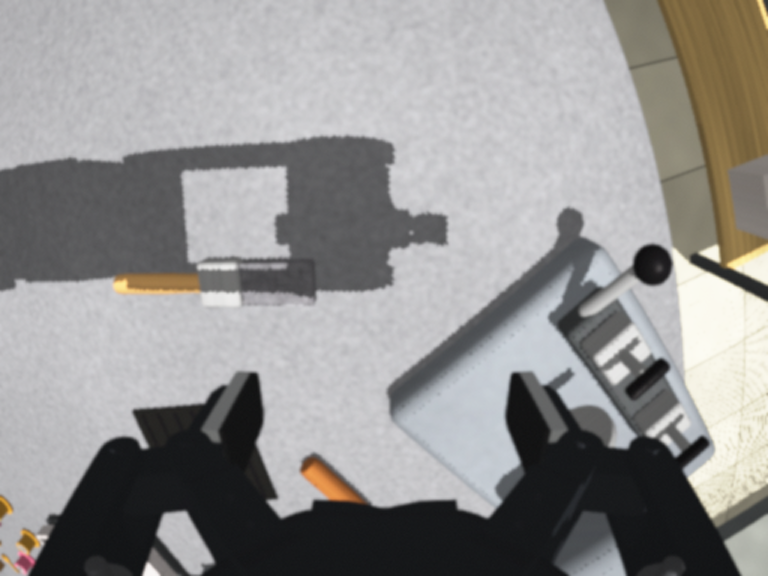

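```bash
python3 - <<'E'
from h import *
z=np.load('pics/top0.npz');p,d=z['p'],z['d']
save('crop1.png',p[165:265,270:420],5)
save('crop2.png',p[95:220,120:290],4.5)
P=cloud('top',d)
def near(u,v): print((u,v),P[v,u].round(1),d[v,u])
for u,v in [(300,320),(60,140),(450,300),(340,120),(233,166),(207,180),(270,180),(207,205),(265,205),(150,225)]: near(u,v)
hsv=cv2.cvtColor(p,cv2.COLOR_RGB2HSV)
h=P[...,2]
# blobs with height 25..45 in right region
m=((h>24)&(h<45)).astype(np.uint8); m[:165]=0;m[:,:290]=0;m[265:]=0;m[:,380:]=0
n,l,s,c=cv2.connectedComponentsWithStats(m)
for i in range(1,n):
    if s[i,4]>15:
        q=l==i; print(c[i].round(1),s[i,4],P[q].mean(0).round(1), hsv[q].mean(0).round())
E
```

```text
(300, 320) [  76.9 -180.6    8.9] 1566.3036
(60, 140) [648.3 609.2  -4.1] 1642.4657
(450, 300) [ 144.4 -646.1   42. ] 1553.6869
(340, 120) [ 7.305e+02 -3.183e+02 -1.000e-01] 1671.1761
(233, 166) [565.   37.4  16.9] 1622.7478
(207, 180) [515.2 119.8  31.6] 1599.322
(270, 180) [514.8 -81.7  50.3] 1585.2998
(207, 205) [436.4 119.1  14.7] 1604.8116
(265, 205) [437.1 -67.3  28.2] 1595.822
(150, 225) [370.9 301.8   1.8] 1604.1306
[334.9 177.9] 65 [ 527.2 -292.1   34. ] [145.  53. 176.]
[306.6 194.5] 69 [ 472.  -200.4   34.1] [ 26.  78. 182.]
[359. 196.] 66 [ 469.4 -369.3   34.1] [ 27.  73. 163.]
[335.6 211.1] 75 [ 419.6 -293.3   33.1] [149.  58. 182.]
[305.4 220.2] 70 [ 389.5 -196.    33.5] [ 28.  77. 183.]
[362.4 221.1] 74 [ 388.6 -378.5   33.5] [149.  58. 174.]
```

View pics/crop1.png

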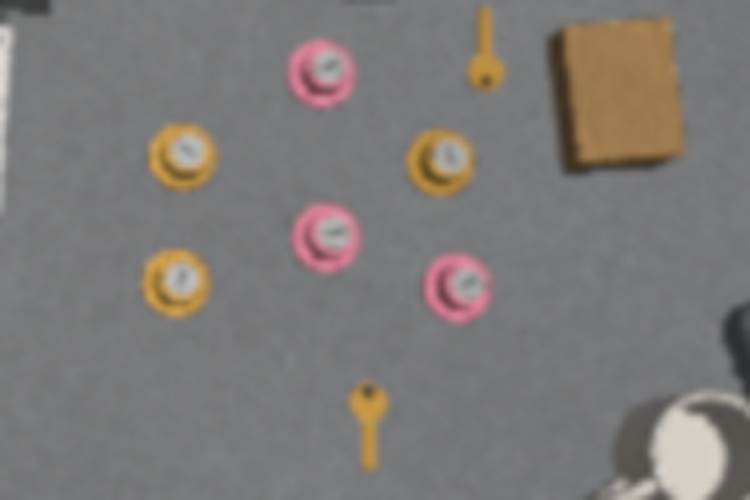

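View pics/crop2.png

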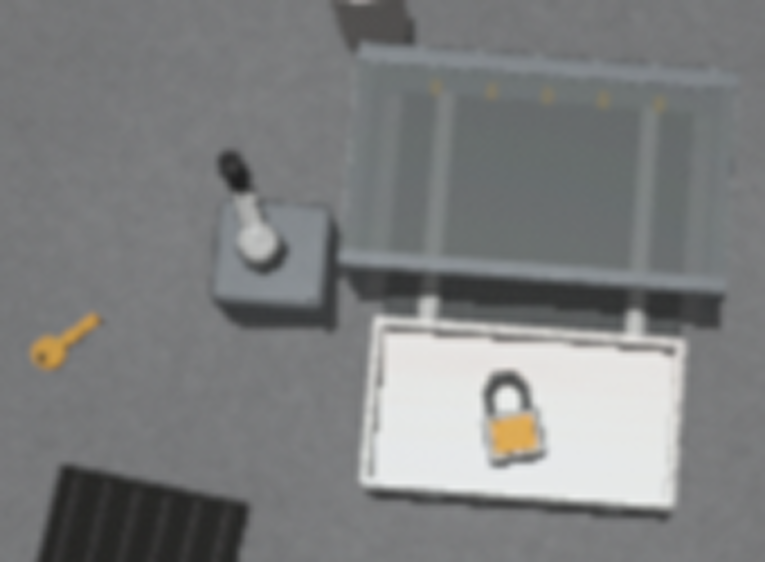

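```bash
python3 - <<'E'
from h import *
z=np.load('pics/top0.npz');p,d=z['p'],z['d'];P=cloud('top',d)
f=lambda x,y,Z:onplane('top',120+(x)/4.5-0.4,95+y/4.5-0.4,Z).round(1)
for n,x,y,Z in [('TL',372,316,49),('TR',685,340,49),('BR',676,513,49),('BL',359,488,49),('knobtop',232,162,148),('axisdisc',259,240,105),('pad body',515,433,52),('shackle tip',504,378,45),('hoodFL',340,263,94),('hoodFR',725,285,94),('hoodBL',360,48,94)]: print(n,f(x,y,Z))
for n,u,v,Z in [('m1',203/1.5,299/1.5,5),('m2',262/1.5,307/1.5,5),('m3',247/1.5,371/1.5,5),('m4',187/1.5,359/1.5,5),('button',511/1.5,228/1.5,94),('window',511/1.5,205/1.5,72)]: print(n,onplane('top',u,v,Z).round(1))
save('crop3.png',p[115:170,315:365],10)
# padlock by height in tray
q=(P[...,2]>46)&(P[...,2]<62); q[:170]=0;q[205:]=0;q[:,:215]=0;q[:,255:]=0
print(P[q].mean(0),q.sum(), P[175:203,225:245,2].round(0).astype(int).tolist()[::3])
E
```

```text
TL [561.2 134.6  49. ]
TR [547.  -87.4  49. ]
BR [423.4 -81.7  49. ]
BL [438.4 140.7  49. ]
knobtop [645.2 222.1 148. ]
axisdisc [602.1 208.3 105. ]
pad body [478.3  32.   52. ]
shackle tip [518.6  40.6  45. ]
hoodFL [589.2 153.7  94. ]
hoodFR [ 577.6 -112.5   94. ]
hoodBL [743.1 143.8  94. ]
m1 [453.2 351.6   5. ]
m2 [437.4 224.3   5. ]
m3 [299.8 251.7   5. ]
m4 [323.9 379.9   5. ]
button [ 599.3 -300.3   94. ]
window [ 654.3 -305.4   72. ]
[471.24850612  36.90242526  51.89013663] 187 [[29, 28, 19, 26, 27, 28, 30, 31, 23, 26, 21, 18, 32, 25, 26, 25, 30, 23, 27, 34], [27, 30, 29, 43, 41, 41, 40, 41, 38, 43, 25, 31, 29, 27, 29, 32, 29, 26, 32, 32], [33, 33, 42, 49, 37, 33, 26, 25, 26, 30, 49, 41, 28, 25, 30, 28, 26, 30, 30, 30], [26, 30, 44, 40, 50, 27, 24, 22, 37, 29, 36, 42, 42, 25, 21, 33, 25, 26, 26, 28], [30, 23, 54, 55, 53, 53, 56, 50, 52, 54, 59, 50, 58, 52, 54, 36, 32, 29, 28, 29], [27, 29, 55, 50, 56, 52, 61, 54, 53, 52, 50, 57, 51, 55, 53, 27, 23, 25, 35, 29], [30, 27, 26, 52, 55, 55, 56, 46, 56, 53, 50, 53, 54, 55, 47, 54, 27, 29, 27, 27], [26, 32, 34, 54, 45, 60, 53, 58, 59, 48, 43, 44, 37, 35, 35, 32, 28, 25, 26, 28], [30, 25, 32, 26, 29, 28, 36, 28, 33, 24, 26, 27, 26, 27, 30, 29, 31, 23, 29, 33], [31, 31, 28, 24, 33, 26, 34, 25, 26, 26, 30, 36, 29, 28, 28, 23, 29, 32, 20, 30]]
```

View pics/crop3.png

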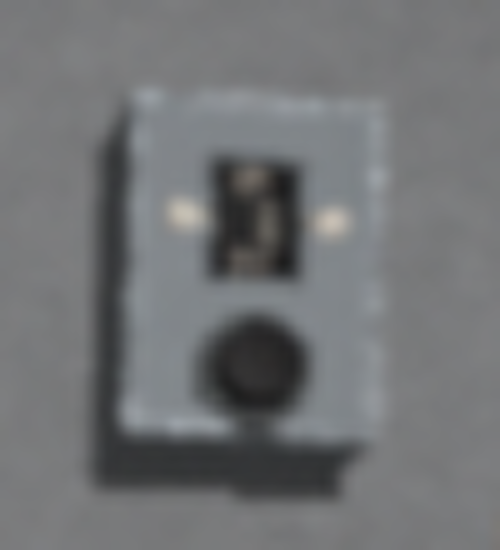

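```bash
cat >> h.py <<'E'
def pose():
    s=r.sense(); return np.array(s['eef_pos']),Rot.from_euler('xyz',s['tcp_rot']).as_matrix(),s
def wray(px,py,T=None):
    c=r.get_calibration('wrist');K=np.array(c['mtx']);M=np.array(c['mount'])
    a=np.array([px-K[0,2],py-K[1,2]]);R_=np.hypot(*a);th=R_/K[0,0]
    dc=np.r_[a/max(R_,1e-9)*np.sin(th),np.cos(th)]
    p,R,_=pose() if T is None else T
    return p+R@M[:3,3], R@M[:3,:3]@dc
def wplane(px,py,z,T=None):
    o,d=wray(px,py,T);return (o+d*(z-o[2])/d[2])
def go(target,jawyaw=None):
    """jawyaw deg: world direction of tool z. prints turn about tool x, then shift in cm after turning"""
    p,R,s=pose()
    print('t',round(s['clock'],2),'pos',p.round(1),'F',s['contact_force'].round(1),'open',round(s['opening'],3))
    cur=np.degrees(np.arctan2(R[1,2],R[0,2])); print('toolx',R[:,0].round(3),'jaw yaw',cur.round(2),'q',s['qpos'].round(2))
    Rn=R
    if jawyaw is not None:
        y=np.radians(jawyaw);z=np.array([np.cos(y),np.sin(y),0]);x=np.array([0,0,-1.]);Rn=np.c_[x,np.cross(z,x),z]
        rv=np.degrees(Rot.from_matrix(R.T@Rn).as_rotvec()); print('turn deg',rv.round(2))
    if target is not None:
        sh=Rn.T@(np.array(target)-p)/10; print('shift cm (after turn)',sh.round(2),'len',np.linalg.norm(sh).round(2))
def wsnap(n):
    T=pose()
    p,d=r.grab_frame('wrist'); np.savez('pics/'+n+'.npz',p=p,d=d,pp=T[0],R=T[1]); save(n+'.png',p); return p,d
def wT(n):
    z=np.load('pics/'+n+'.npz'); return (z['pp'],z['R'],None)
E
python3 - <<'E'
from h import *
go([430,36,200],-80); go(None,100)
E
```

```text
t 0.15 pos [229.3 581.1 230.7] F [-0.3 -0.   0.2] open 1.001
toolx [-0.    -0.001 -1.   ] jaw yaw 68.47 q [ 1.19  0.35  1.63 -0.    1.16 -0.  ]
turn deg [ 1.4847e+02 -2.0000e-02  8.0000e-02]
shift cm (after turn) [ 3.07 10.3  57.16] len 58.17
t 0.15 pos [229.3 581.1 230.7] F [-0.3 -0.   0.2] open 1.001
toolx [-0.    -0.001 -1.   ] jaw yaw 68.47 q [ 1.19  0.35  1.63 -0.    1.16 -0.  ]
turn deg [-3.153e+01 -6.000e-02 -1.000e-02]
```

jog_arm --pt "-7.9 0 0 0 0 0 1" --pt "-7.9 0 0 0 0 0 1" --pt "-7.9 0 0 0 0 0 1" --pt "-7.83 0 0 0 0 0 1"

```text
clock: 0.55
eef_pos: [229.3, 581.2, 230.9]
tcp_rot: [2.612, 1.57, -1.92]
contact_force: [0.4, 0.2, 0.2]
opening: 0.997
```

```bash
python3 - <<'E'
from h import *
go([473,36,200],100)
E
```

```text
t 0.55 pos [229.3 581.2 230.9] F [0.4 0.2 0.2] open 0.997
toolx [-0.    -0.001 -1.   ] jaw yaw 100.33 q [ 1.19  0.35  1.63 -0.    1.16 -0.56]
turn deg [ 0.33 -0.03 -0.02]
shift cm (after turn) [  3.09 -14.53 -57.92] len 59.8
```

jog_arm --pt "0.33 0 0 0.24 -1.12 -4.46 1" --pt "0 0 0 0.24 -1.12 -4.46 1" --pt "0 0 0 0.24 -1.12 -4.46 1" --pt "0 0 0 0.24 -1.12 -4.46 1" --pt "0 0 0 0.24 -1.12 -4.46 1" --pt "0 0 0 0.24 -1.12 -4.46 1" --pt "0 0 0 0.24 -1.12 -4.46 1" --pt "0 0 0 0.24 -1.12 -4.46 1" --pt "0 0 0 0.24 -1.12 -4.46 1" --pt "0 0 0 0.24 -1.12 -4.46 1" --pt "0 0 0 0.24 -1.12 -4.46 1" --pt "0 0 0 0.24 -1.12 -4.46 1" --pt "0 0 0 0.24 -1.12 -4.46 1" --pt "0 0 0 0 0 0 1" --pt "0 0 0 0 0 0 1"

```text
clock: 2.05
eef_pos: [470.4, 33.5, 199.8]
tcp_rot: [1.225, 1.57, 2.962]
contact_force: [-0.3, 0.4, 0.1]
opening: 1.0
```

```bash
python3 - <<'E'
from h import *
go([473,36,200],100); wsnap('w1')
E
```

```text
t 2.05 pos [470.4  33.5 199.8] F [-0.3  0.4  0.1] open 1.0
toolx [-0.001  0.    -1.   ] jaw yaw 99.5 q [ 0.07  0.15  1.98  0.    1.01 -1.67]
turn deg [-0.5   0.02 -0.05]
shift cm (after turn) [-0.02 -0.3   0.2 ] len 0.36
```

View pics/w1.png

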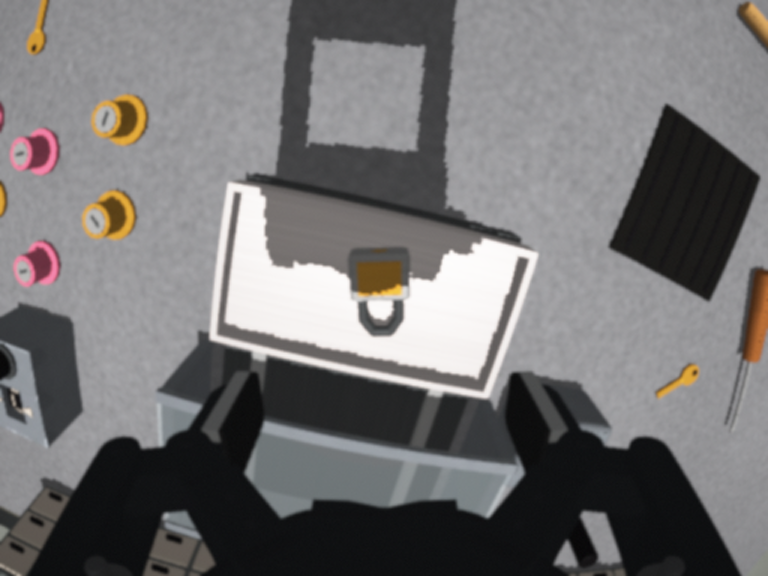

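```bash
python3 - <<'E'
from h import *
T=wT('w1');z=np.load('pics/w1.npz');p=z['p']
for n,u,v,Z in [('c1',350,250,52),('c2',409,249,52),('c3',410,298,52),('c4',350,300,52),('shk',381,334,40),('TL?',230,182,49),('TR',538,253,49),('BR',488,396,49),('BL',211,339,49)]: print(n,wplane(u/1.5-.3,v/1.5-.3,Z,T).round(1))
save('wc1.png',p[155:235,215:290],8)
for n,u,v,Z in [('cylA top',98,118,34),('cylA fl',124,120,6),('cylB top',95,219,34),('cylB fl',113,215,6)]: print(n,wplane(u/1.5-.3,v/1.5-.3,Z,T).round(1))
E
```

```text
c1 [461.4   8.3  52. ]
c2 [454.3  47.1  52. ]
c3 [488.2  54.1  52. ]
c4 [496.5  13.4  52. ]
shk [523.5  39.5  40. ]
TL? [427.5 -80.4  49. ]
TR [441.5 137.9  49. ]
BR [559.1 130.3  49. ]
BL [546.9 -87.9  49. ]
cylA top [ 388.7 -207.1   34. ]
cylA fl [ 389.6 -199.1    6. ]
cylB top [ 470.2 -204.3   34. ]
cylB fl [ 471.7 -204.3    6. ]
```

View pics/wc1.png

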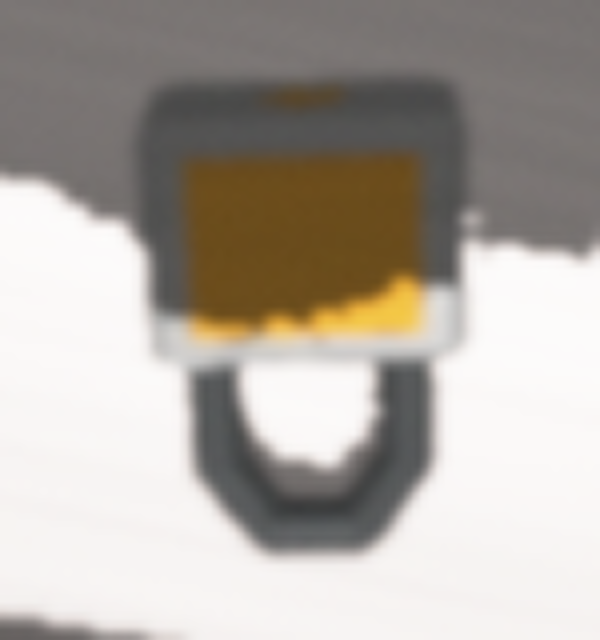

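jog_arm --pt "-0.7 0 0 3.3 -0.24 -0.1 0.8" --pt "0 0 0 4 -0.24 -0.1 0.8" --pt "0 0 0 4 -0.24 -0.08 0.8" --pt "0 0 0 3.5 0 0 0.8" --pt "0 0 0 1.2 0 0 0.8" --pt "0 0 0 0.7 0 0 0.8" --pt "0 0 0 0 0 0 0.8" --pt "0 0 0 0 0 0 0.8" --force 40

```text
clock: 2.9
eef_pos: [479.1, 33.3, 34.3]
tcp_rot: [-1.674, 1.569, 0.078]
contact_force: [-0.7, 0.7, 0.8]
opening: 0.799
```

```bash
python3 - <<'E'
from h import *
go([478,32,32],100.5); wsnap('w2')
E
```

```text
t 2.9 pos [479.1  33.3  34.3] F [-0.7  0.7  0.8] open 0.799
toolx [ 0.002  0.    -1.   ] jaw yaw 100.4 q [ 0.07  0.43  2.08  0.    0.63 -1.69]
turn deg [-0.1  -0.01  0.12]
shift cm (after turn) [ 0.23  0.13 -0.11] len 0.29
```

View pics/w2.png

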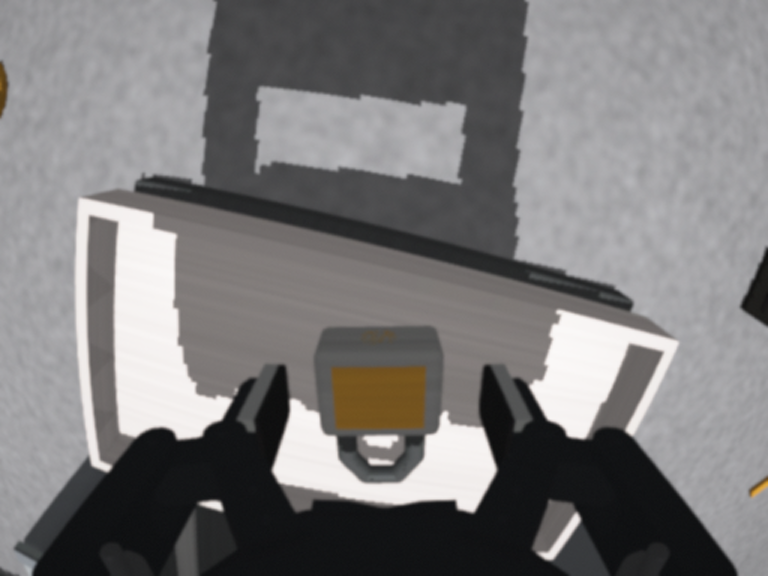

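jog_arm --pt "0 0 0 0.15 0.1 -0.1 0.8" --pt "0 0 0 0 0 0 0.3" --pt "0 0 0 0 0 0 0.3" --pt "0 0 0 0 0 0 0.3" --pt "0 0 0 0 0 0 0.3" --pt "0 0 0 0 0 0 0.3" --force 50

```text
clock: 3.55
eef_pos: [477.5, 31.6, 32.3]
tcp_rot: [-1.881, 1.57, -0.129]
contact_force: [-2.2, -0.9, 8.6]
opening: 0.482
```

jog_arm --pt "0 0 0 0 0 0 0.3" --pt "0 0 0 -1 0 0 0.3" --pt "0 0 0 -3 0 0 0.3" --pt "0 0 0 -3 0 0 0.3" --pt "0 0 0 0 0 0 0.3"

```text
clock: 4.05
eef_pos: [479.7, 31.9, 105.1]
tcp_rot: [-1.683, 1.565, 0.069]
contact_force: [0.5, 0.1, -1.6]
opening: 0.478
```

```bash
python3 - <<'E'
from h import *
print(world('top',0,0,0))
m=np.mean([onplane('top',u/1.5-.3,v/1.5-.3,5) for u,v in [(203,299),(262,307),(247,371),(187,359)]],0);print(m)
T=wT('w1')
q=[wplane(u/1.5-.3,v/1.5-.3,5,T) for u,v in [(667,105),(760,177),(710,300),(610,245)]];print(np.round(q,0),np.mean(q,0))
go([380,302,90],100.5); wsnap('w3')
E
```

```text
[ 2.52374641e+02 -1.18495969e+00  1.61274356e+03]
[379.51213476 302.90392648   5.        ]
[[298. 248.   5.]
 [324. 383.   5.]
 [458. 357.   5.]
 [430. 220.   5.]] [377.21519233 301.80433847   5.        ]
t 4.05 pos [479.7  31.9 105.1] F [ 0.5  0.1 -1.6] open 0.478
toolx [ 0.006  0.    -1.   ] jaw yaw 100.36 q [ 0.06  0.3   2.05  0.    0.79 -1.69]
turn deg [-0.14 -0.04  0.34]
shift cm (after turn) [ 1.51  4.88 28.38] len 28.83
```

View pics/w3.png

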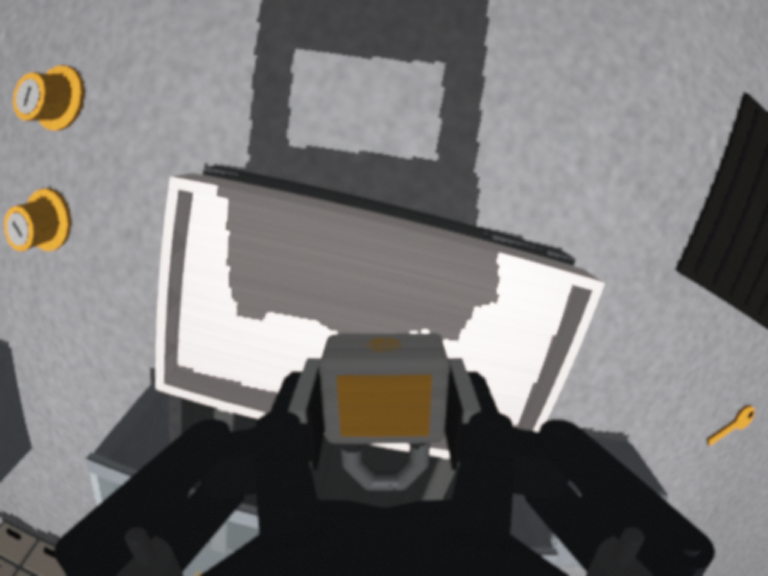

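jog_arm --pt "0 0 0 0.1 0.84 4.08 0.3" --pt "0 0 0 0.1 0.84 4.08 0.3" --pt "0 0 0 0.2 0.84 4.08 0.3" --pt "0 0 0 0.8 0.84 4.08 0.3" --pt "0 0 0 1.2 0.84 4.08 0.3" --pt "0 0 0 1.2 0.84 4.08 0.3" --pt "0 0 0 1.2 0.84 4.08 0.3" --pt "0 0 0 0 0 0 0.3" --pt "0 0 0 0 0 0 0.3"

```text
clock: 5.0
eef_pos: [366.7, 302.0, 52.3]
tcp_rot: [2.117, 1.568, -2.412]
contact_force: [0.5, -0.0, -3.7]
opening: 0.48
```

```bash
python3 - <<'E'
from h import *
go([370,302,11],100.5); wsnap('w4')
E
```

```text
t 5.0 pos [366.7 302.   52.3] F [ 0.5 -0.  -3.7] open 0.48
toolx [-0.002 -0.002 -1.   ] jaw yaw 100.52 q [ 0.69  0.39  2.08 -0.    0.67 -1.07]
turn deg [ 0.02 -0.08 -0.14]
shift cm (after turn) [ 4.13 -0.33 -0.06] len 4.15
```

View pics/w4.png

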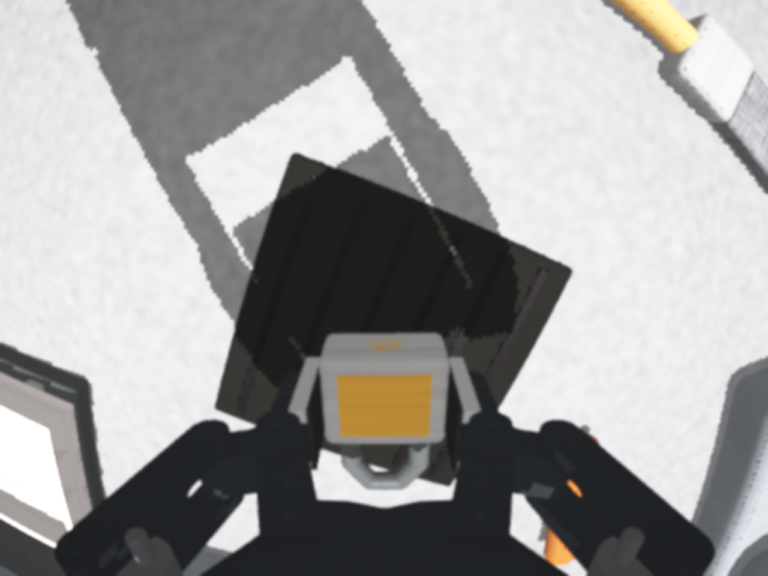

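jog_arm --pt "0 0 0 1.5 -0.1 0 0.3" --pt "0 0 0 1.3 0 0 0.3" --pt "0 0 0 0.8 0 0 0.3" --pt "0 0 0 0.4 0 0 0.3" --pt "0 0 0 0.1 0 0 0.3" --pt "0 0 0 0 0 0 0.3"

```text
clock: 5.65
eef_pos: [369.2, 302.1, 12.6]
tcp_rot: [2.207, 1.571, -2.325]
contact_force: [0.5, 0.8, -2.1]
opening: 0.478
```

```bash
python3 - <<'E'
from h import *
go([370,302,9],100.5)
E
```

```text
t 5.65 pos [369.2 302.1  12.6] F [ 0.5  0.8 -2.1] open 0.478
toolx [-0. -0. -1.] jaw yaw 100.35 q [ 0.68  0.47  2.1  -0.    0.58 -1.07]
turn deg [-0.15 -0.   -0.  ]
shift cm (after turn) [ 0.36 -0.08 -0.03] len 0.37
```

jog_arm --pt "0 0 0 0.15 0 0 0.3" --pt "0 0 0 0.1 0 0 0.3" --pt "0 0 0 0 0 0 0.3"

```text
clock: 5.95
eef_pos: [369.1, 302.3, 10.2]
tcp_rot: [-1.147, 1.571, 0.605]
contact_force: [-0.3, 0.3, -2.5]
opening: 0.477
```

jog_arm --pt "0 0 0 0.1 0 0 0.3" --pt "0 0 0 0 0 0 0.6" --pt "0 0 0 0 0 0 0.7" --pt "0 0 0 0 0 0 0.7" --pt "0 0 0 -1 0 0 0.7" --pt "0 0 0 -4 0 0 0.7" --pt "0 0 0 -4 0 0 0.7" --pt "0 0 0 -4 0 0 0.7" --pt "0 0 0 -1 0 0 0.7" --pt "0 0 0 0 0 0 0.7"

```text
clock: 6.95
eef_pos: [370.1, 303.1, 151.3]
tcp_rot: [-1.063, 1.566, 0.688]
contact_force: [-0.6, -0.3, -0.0]
opening: 0.698
```

```bash
python3 - <<'E'
from h import *
wsnap('w5');
go([389.5,-197,150],100)
E
```

```text
t 7.0 pos [369.2 302.4 149.6] F [ 1.5  0.1 -1.1] open 0.7
toolx [ 0.001  0.001 -1.   ] jaw yaw 100.37 q [ 0.68  0.23  2.02 -0.    0.89 -1.07]
turn deg [0.37 0.04 0.08]
shift cm (after turn) [-4.000e-02  6.670e+00 -4.953e+01] len 49.98
```

View pics/w5.png

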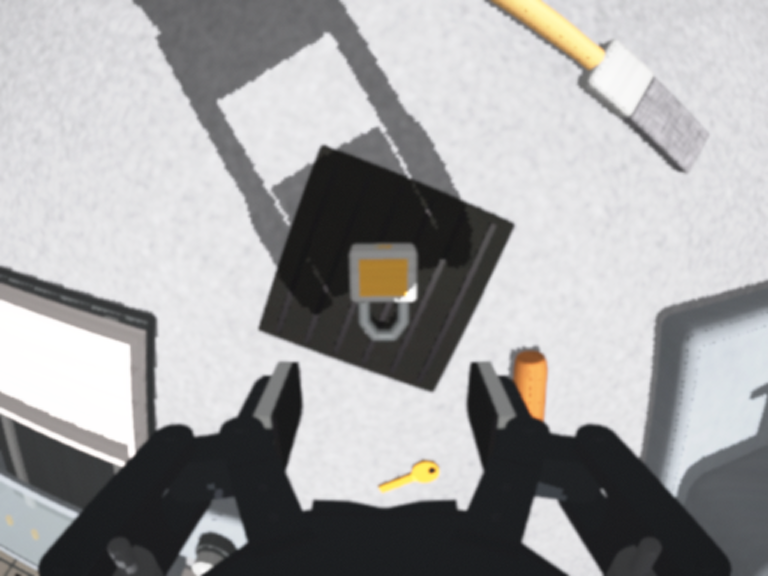

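jog_arm --pt "0.37 0 0 0 0.56 -4.13 0.6" --pt "0 0 0 0 0.56 -4.13 0.6" --pt "0 0 0 0 0.56 -4.13 0.6" --pt "0 0 0 0 0.56 -4.13 0.6" --pt "0 0 0 0 0.56 -4.13 0.6" --pt "0 0 0 0 0.56 -4.13 0.6" --pt "0 0 0 0 0.56 -4.13 0.6" --pt "0 0 0 0 0.56 -4.13 0.6" --pt "0 0 0 0 0.56 -4.13 0.6" --pt "0 0 0 0 0.56 -4.13 0.6" --pt "0 0 0 0 0.56 -4.13 0.6" --pt "0 0 0 0 0.56 -4.13 0.6" --pt "0 0 0 0 0 0 0.6" --pt "0 0 0 0 0 0 0.6"

```text
clock: 8.4
eef_pos: [387.8, -197.6, 147.4]
tcp_rot: [0.885, 1.567, 2.628]
contact_force: [0.5, 0.8, 0.5]
opening: 0.6
```

```bash
python3 - <<'E'
from h import *
go([389.5,-197,150],100)
wsnap('w6');
E
```

```text
t 8.4 pos [ 387.8 -197.6  147.4] F [0.5 0.8 0.5] open 0.6
toolx [-0.003  0.002 -1.   ] jaw yaw 99.85 q [-0.47  0.17  2.1   0.    0.87 -2.22]
turn deg [-0.15  0.13 -0.16]
shift cm (after turn) [-0.26 -0.18  0.03] len 0.32
```

View pics/w6.png

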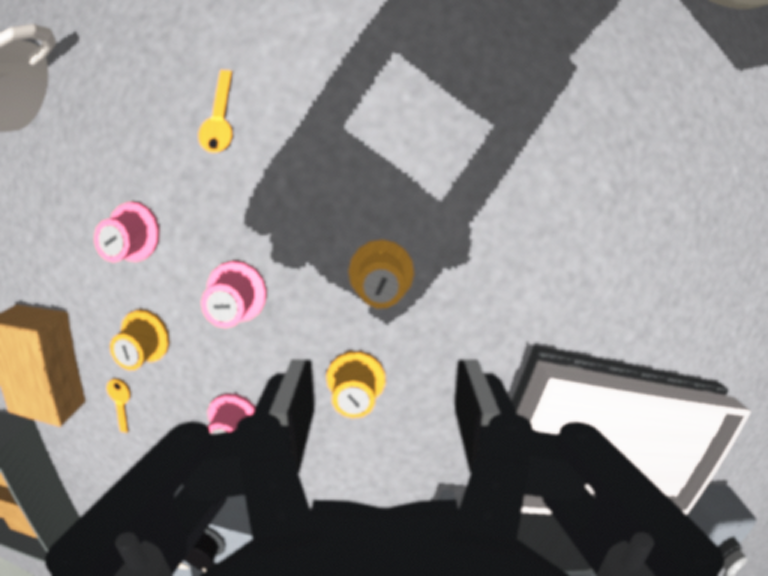

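```bash
python3 - <<'E'
from h import *
T=wT('w6')
for n,u,v,Z in [('A',381,286,34),('Af',381,272,6),('B',354,402,34),('Bf',356,380,6),('C',127,353,34),('Cf',139,338,6),('box',40,312,45),('key',120,405,2),('box2',15,304,45),('tray',535,370,49),('trayBR',748,410,49)]: print(n,wplane(u/1.5-.3,v/1.5-.3,Z,T).round(1))
go([389.5,-198,10],100)
E
```

```text
A [ 389.2 -199.5   34. ]
Af [ 388.4 -199.8    6. ]
B [ 473.2 -203.7   34. ]
Bf [ 471.9 -204.     6. ]
C [ 470.3 -372.4   34. ]
Cf [ 471.7 -377.3    6. ]
box [ 448.3 -447.    45. ]
key [ 545.7 -405.7    2. ]
box2 [ 447.3 -475.7   45. ]
tray [423.1 -94.   49. ]
trayBR [440.9 134.   49. ]
t 8.45 pos [ 387.9 -196.8  147.6] F [-0.7  0.8  0.8] open 0.598
toolx [-0.003  0.002 -1.   ] jaw yaw 99.93 q [-0.47  0.17  2.1   0.    0.87 -2.22]
turn deg [-0.07  0.13 -0.15]
shift cm (after turn) [13.76 -0.13 -0.15] len 13.76
```

jog_arm --pt "0 0 0 4 -0.1 -0.2 0.6" --pt "0 0 0 4 0 0 0.6" --pt "0 0 0 3.5 0 0 0.6" --pt "0 0 0 1.5 0 0 0.6" --pt "0 0 0 0.6 0 0 0.6" --pt "0 0 0 0.25 0 0 0.6" --pt "0 0 0 0 0 0 0.6" --pt "0 0 0 0 0 0 0.2" --pt "0 0 0 0 0 0 0.2" --pt "0 0 0 0 0 0 0.2" --pt "0 0 0 0 0 0 0.2" --pt "0 0 0 0 0 0 0.2" --force 50

```text
clock: 9.65
eef_pos: [391.2, -199.4, 11.7]
tcp_rot: [-2.086, 1.569, -0.341]
contact_force: [-0.1, 2.4, 7.3]
opening: 0.328
```

```bash
python3 - <<'E'
from h import *
c=np.array([492.5,26]);a=np.radians(-3.6);x=np.array([np.cos(a),np.sin(a)]);y=np.array([-np.sin(a),np.cos(a)])
for l in (58,0,-58): print(c+l*y)
go([496.1,84,110],86.4); go([496.1,84,110],100)
E
```

```text
[496.14185013  83.88555025]
[492.5  26. ]
[488.85814987 -31.88555025]
t 9.65 pos [ 391.2 -199.4   11.7] F [-0.1  2.4  7.3] open 0.328
toolx [ 0.002 -0.001 -1.   ] jaw yaw 99.98 q [-0.48  0.43  2.18  0.    0.53 -2.22]
turn deg [13.58 -0.04  0.09]
shift cm (after turn) [-9.83 -8.69 28.95] len 31.78
t 9.65 pos [ 391.2 -199.4   11.7] F [-0.1  2.4  7.3] open 0.328
toolx [ 0.002 -0.001 -1.   ] jaw yaw 99.98 q [-0.48  0.43  2.18  0.    0.53 -2.22]
turn deg [-0.02 -0.05  0.09]
shift cm (after turn) [ -9.83 -15.25  26.09] len 31.78
```

jog_arm --pt "0 0 0 -1 0 0 0.2" --pt "0 0 0 -3 0 0 0.2" --pt "6.8 0 0 -3 0 0 0.2" --pt "6.8 0 0 -3 0 0 0.2" --pt "0 0 0 0 -1.24 4.14 0.2" --pt "0 0 0 0 -1.24 4.14 0.2" --pt "0 0 0 0 -1.24 4.14 0.2" --pt "0 0 0 0 -1.24 4.14 0.2" --pt "0 0 0 0 -1.24 4.14 0.2" --pt "0 0 0 0 -1.24 4.14 0.2" --pt "0 0 0 0 -1.24 4.14 0.2" --pt "0 0 0 0 0 0 0.2" --pt "0 0 0 0 0 0 0.2"

```text
clock: 10.95
eef_pos: [495.2, 85.2, 111.2]
tcp_rot: [-2.23, 1.57, -0.719]
contact_force: [-0.4, -0.0, -1.4]
opening: 0.33
```

```bash
python3 - <<'E'
from h import *
go([496.1,84,41],86.4)
wsnap('w7');
E
```

```text
t 10.95 pos [495.2  85.2 111.2] F [-0.4 -0.  -1.4] open 0.33
toolx [ 0. -0. -1.] jaw yaw 86.53 q [ 0.17  0.32  2.   -0.    0.82 -1.34]
turn deg [ 0.13 -0.01  0.01]
shift cm (after turn) [ 7.02 -0.09 -0.12] len 7.02
```

View pics/w7.png

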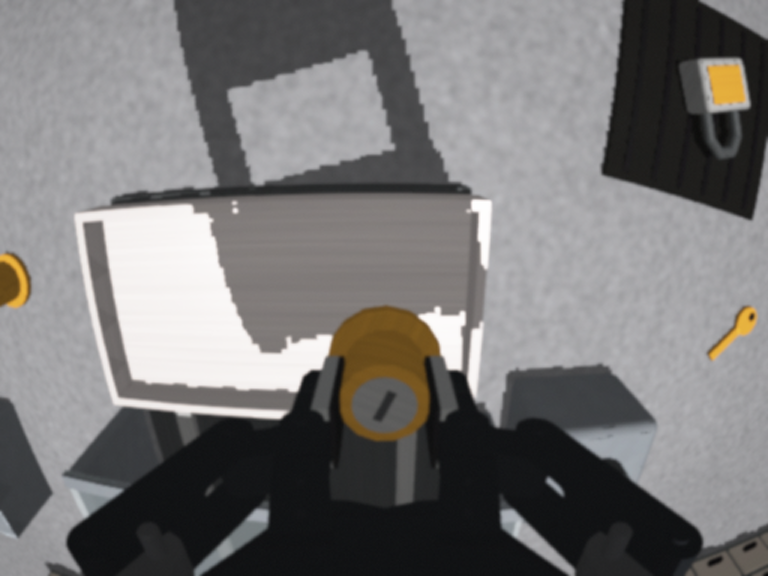

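jog_arm --pt "0 0 0 2.5 -0.1 -0.1 0.2" --pt "0 0 0 2.3 0 0 0.2" --pt "0 0 0 1.2 0 0 0.2" --pt "0 0 0 0.5 0 0 0.2" --pt "0 0 0 0.2 0 0 0.2" --pt "0 0 0 0 0 0 0.2" --pt "0 0 0 0 0 0 0.2"

```text
clock: 11.7
eef_pos: [496.8, 83.4, 44.3]
tcp_rot: [-1.363, 1.57, 0.145]
contact_force: [0.5, 0.5, -1.2]
opening: 0.332
```

jog_arm --pt "0 0 0 0.2 0 0 0.2" --pt "0 0 0 0.1 0 0 0.2" --pt "0 0 0 0 0 0 0.2"

```text
clock: 12.0
eef_pos: [496.3, 83.5, 40.6]
tcp_rot: [-1.626, 1.571, -0.118]
contact_force: [-0.9, 0.5, -1.8]
opening: 0.333
```

Release, retract, head for B.

jog_arm --pt "0 0 0 0.1 0 0 0.2" --pt "0 0 0 0 0 0 0.5" --pt "0 0 0 0 0 0 0.5" --pt "0 0 0 -0.3 0 0 0.5" --pt "0 0 0 -3 0 0 0.5" --pt "0 0 0 -4 0 0 0.5" --pt "0 0 0 -4 0 0 0.5" --pt "0 0 0 -1 0 0 0.5" --pt "0 0 0 0 0 0 0.5"

```text
clock: 12.9
eef_pos: [497.5, 83.7, 164.5]
tcp_rot: [-1.352, 1.567, 0.156]
contact_force: [0.2, 1.1, -0.4]
opening: 0.499
```

```bash
python3 - <<'E'
from h import *
go([472,-203.5,160],86.4)
wsnap('w8');snap('top','top1')
E
```

```text
t 12.9 pos [497.5  83.7 164.5] F [ 0.2  1.1 -0.4] open 0.499
toolx [ 0.004  0.001 -1.   ] jaw yaw 86.4 q [ 0.16  0.24  1.95 -0.    0.94 -1.34]
turn deg [0.   0.05 0.23]
shift cm (after turn) [  0.45   0.74 -28.82] len 28.83
```

View pics/w8.png

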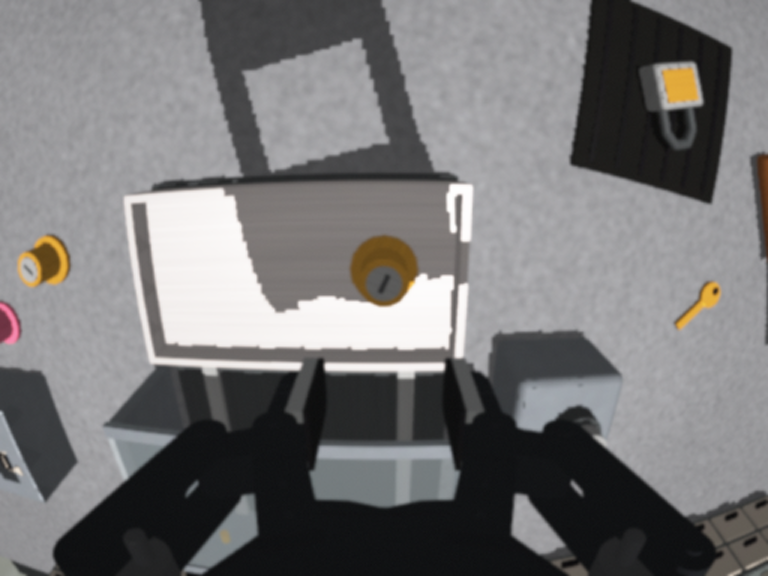

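View pics/top1.png

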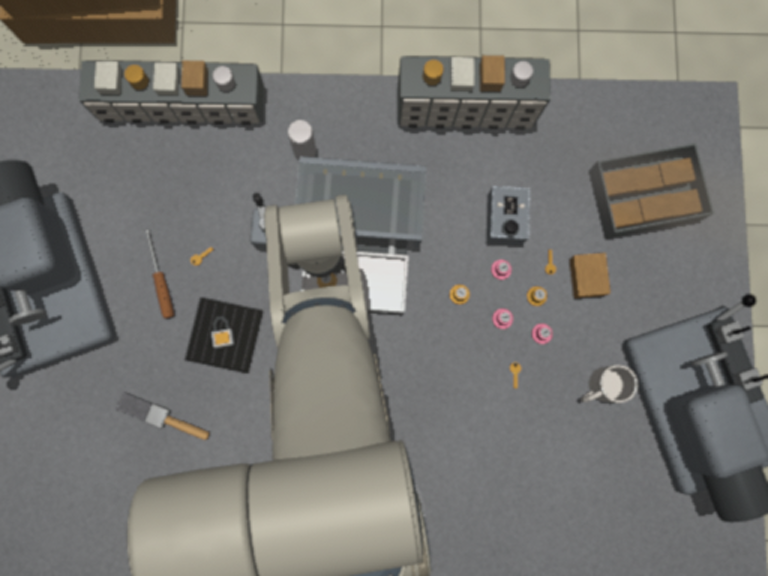

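jog_arm --pt "0 0 0 0 0.11 -4.12 0.6" --pt "0 0 0 0 0.11 -4.12 0.6" --pt "0 0 0 0 0.11 -4.12 0.6" --pt "0 0 0 0 0.11 -4.12 0.6" --pt "0 0 0 0 0.11 -4.12 0.6" --pt "0 0 0 0 0.11 -4.12 0.6" --pt "0 0 0 0 0.11 -4.12 0.6" --pt "0 0 0 4 0 0 0.6" --pt "0 0 0 3 0 0 0.6" --pt "0 0 0 0 0 0 0.6" --pt "0 0 0 0 0 0 0.6"

```text
clock: 14.1
eef_pos: [469.5, -203.4, 91.5]
tcp_rot: [1.219, 1.567, 2.727]
contact_force: [0.0, -0.6, -0.2]
opening: 0.6
```

```bash
python3 - <<'E'
from h import *
go([472,-203,10],86.4)
wsnap('w9')
E
```

```text
t 14.1 pos [ 469.5 -203.4   91.5] F [ 0.  -0.6 -0.2] open 0.6
toolx [-0.003  0.001 -1.   ] jaw yaw 86.4 q [-0.41  0.37  1.99  0.    0.79 -1.92]
turn deg [ 0.    0.07 -0.19]
shift cm (after turn) [ 8.15 -0.25  0.05] len 8.15
```

View pics/w9.png

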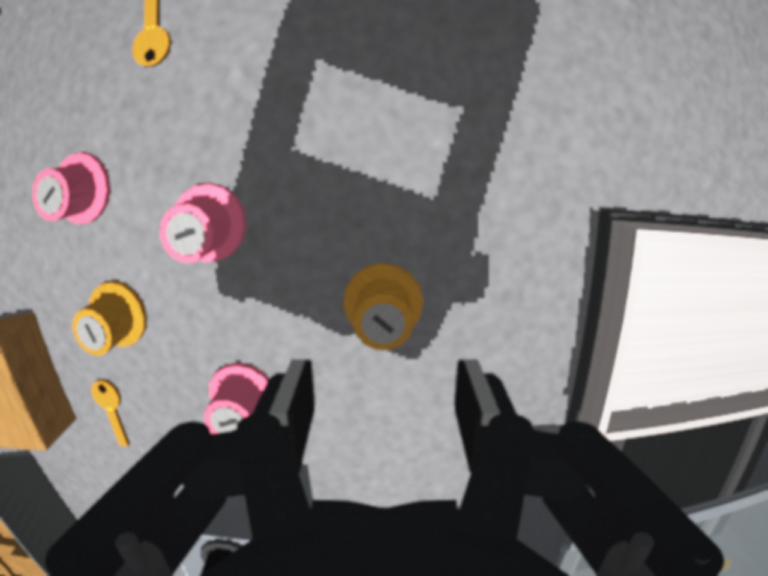

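jog_arm --pt "0 0 0 3.5 -0.15 0 0.6" --pt "0 0 0 2.5 -0.1 0 0.6" --pt "0 0 0 1.3 0 0 0.6" --pt "0 0 0 0.6 0 0 0.6" --pt "0 0 0 0.1 0 0 0.6" --pt "0 0 0 0 0 0 0.6" --pt "0 0 0 0 0 0 0.2" --pt "0 0 0 0 0 0 0.2" --pt "0 0 0 0 0 0 0.2" --pt "0 0 0 0 0 0 0.2" --pt "0 0 0 0 0 0 0.2" --force 50

```text
clock: 15.25
eef_pos: [473.6, -204.3, 13.8]
tcp_rot: [-1.872, 1.569, -0.364]
contact_force: [-1.0, 1.5, 8.9]
opening: 0.332
```

```bash
python3 - <<'E'
from h import *
go([492.5,26,112],86.4)
E
```

```text
t 15.25 pos [ 473.6 -204.3   13.8] F [-1.   1.5  8.9] open 0.332
toolx [ 0.001 -0.001 -1.   ] jaw yaw 86.39 q [-0.41  0.5   2.01  0.    0.62 -1.92]
turn deg [-0.01 -0.03  0.09]
shift cm (after turn) [-9.82 -0.44 23.1 ] len 25.11
```

jog_arm --pt "0 0 0 -1 0 0 0.2" --pt "0 0 0 -3 0 0 0.2" --pt "0 0 0 -3.4 0 0 0.2" --pt "0 0 0 -2.6 0 0 0.2" --pt "0 0 0 0 -0.09 3.8 0.2" --pt "0 0 0 0 -0.09 3.8 0.2" --pt "0 0 0 0 -0.09 3.8 0.2" --pt "0 0 0 0 -0.09 3.9 0.2" --pt "0 0 0 0 -0.09 3.9 0.2" --pt "0 0 0 0 0 3.9 0.2" --pt "0 0 0 0 0 0 0.2" --pt "0 0 0 0 0 0 0.2"

```text
clock: 16.45
eef_pos: [491.9, 26.9, 113.2]
tcp_rot: [-2.022, 1.57, -0.512]
contact_force: [-0.3, 0.1, -1.4]
opening: 0.333
```

```bash
python3 - <<'E'
from h import *
go([492.5,25,42],86.4)
wsnap('w10')
E
```

```text
t 16.45 pos [491.9  26.9 113.2] F [-0.3  0.1 -1.4] open 0.333
toolx [ 0. -0. -1.] jaw yaw 86.54 q [ 0.05  0.31  2.02 -0.    0.82 -1.46]
turn deg [ 0.14 -0.01  0.02]
shift cm (after turn) [ 7.12 -0.07 -0.18] len 7.12
```

View pics/w10.png

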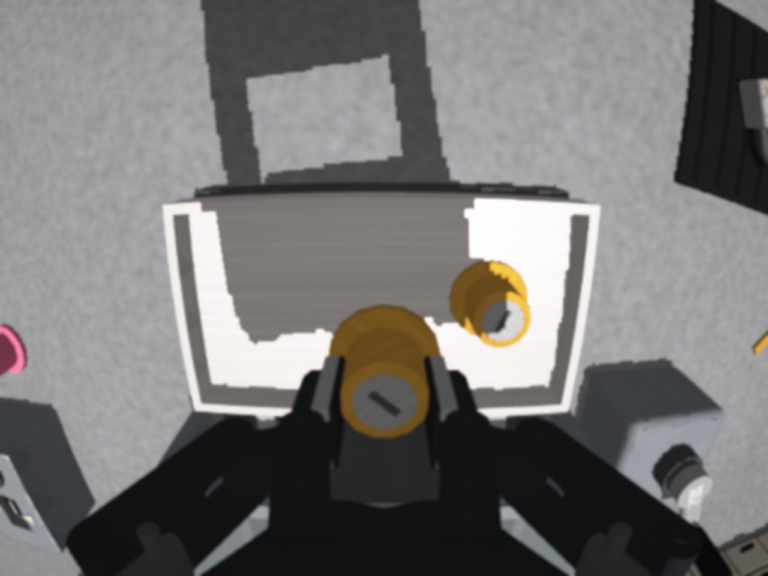

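jog_arm --pt "0 0 0 2.5 -0.1 -0.15 0.2" --pt "0 0 0 2.2 0 0 0.2" --pt "0 0 0 1.2 0 0 0.2" --pt "0 0 0 0.5 0 0 0.2" --pt "0 0 0 0.2 0 0 0.2" --pt "0 0 0 0 0 0 0.2" --pt "0 0 0 0 0 0 0.2"

```text
clock: 17.2
eef_pos: [493.5, 24.6, 47.3]
tcp_rot: [-1.478, 1.57, 0.03]
contact_force: [0.7, 1.1, -0.5]
opening: 0.329
```

jog_arm --pt "0 0 0 0.2 0 0 0.2" --pt "0 0 0 0.15 0 0 0.2" --pt "0 0 0 0 0 0 0.2"

```text
clock: 17.5
eef_pos: [492.8, 24.7, 43.1]
tcp_rot: [2.133, 1.571, -2.642]
contact_force: [0.3, 0.1, -2.4]
opening: 0.332
```

jog_arm --pt "0 0 0 0.1 0 0 0.2" --pt "0 0 0 0 0 0 0.2" --pt "0 0 0 0 0 0 0.48" --pt "0 0 0 0 0 0 0.48" --pt "0 0 0 -0.3 0 0 0.48" --pt "0 0 0 -3 0 0 0.48" --pt "0 0 0 -4 0 0 0.48" --pt "0 0 0 -4 0 0 0.48" --pt "0 0 0 -1 0 0 0.48" --pt "0 0 0 0 0 0 0.48"

```text
clock: 18.5
eef_pos: [494.1, 24.7, 167.0]
tcp_rot: [-1.47, 1.567, 0.038]
contact_force: [-0.1, -0.0, -0.7]
opening: 0.477
```

```bash
python3 - <<'E'
from h import *
go([469.5,-370,150],0); go([469.5,-370,150],None)
wsnap('w11')
E
```

```text
t 18.5 pos [494.1  24.7 167. ] F [-0.1 -0.  -0.7] open 0.477
toolx [ 0.004  0.    -1.   ] jaw yaw 86.4 q [ 0.05  0.23  1.97 -0.    0.94 -1.46]
turn deg [86.4   0.2   0.17]
shift cm (after turn) [  1.7  -39.47  -2.46] len 39.58
t 18.5 pos [494.1  24.7 167. ] F [-0.1 -0.  -0.7] open 0.477
toolx [ 0.004  0.    -1.   ] jaw yaw 86.4 q [ 0.05  0.23  1.97 -0.    0.94 -1.46]
shift cm (after turn) [ 1.680e+00 -1.000e-02 -3.955e+01] len 39.58
```

View pics/w11.png

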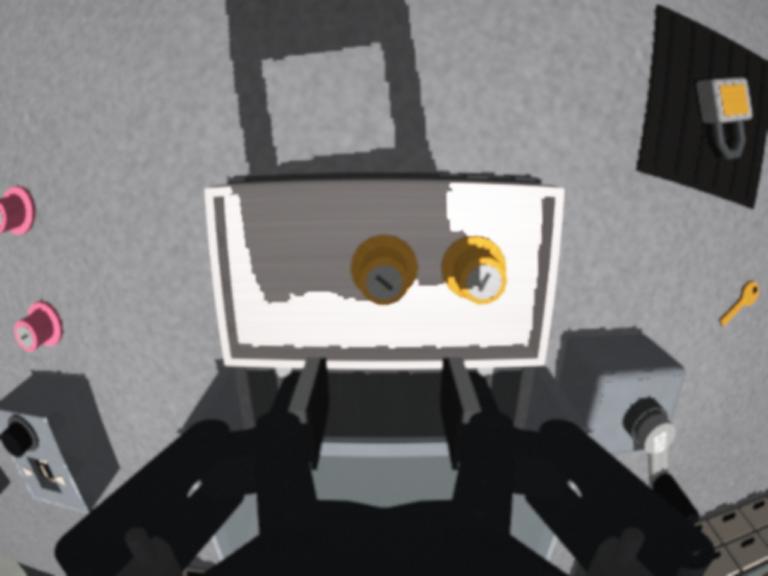

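jog_arm --pt "0 0 0 0 0 -4.4 0.6" --pt "0 0 0 0 0 -4.4 0.6" --pt "0 0 0 0 0 -4.4 0.6" --pt "0 0 0 0 0 -4.4 0.6" --pt "0 0 0 0 0 -4.4 0.6" --pt "0 0 0 0 0 -4.4 0.6" --pt "0 0 0 0 0 -4.4 0.6" --pt "0 0 0 0 0 -4.4 0.6" --pt "0 0 0 0 0 -4.4 0.6" --pt "7.7 0 0 0.4 0 0 0.6" --pt "7.7 0 0 0.4 0 0 0.6" --pt "7.7 0 0 0.4 0 0 0.6" --pt "7.7 0 0 0.4 0 0 0.6" --pt "7.7 0 0 0 0 0 0.6" --pt "7.7 0 0 0 0 0 0.6" --pt "0 0 0 0 0 0 0.6"

```text
clock: 20.15
eef_pos: [467.0, -369.8, 146.7]
tcp_rot: [1.774, 1.567, 2.473]
contact_force: [-0.4, -0.2, -0.1]
opening: 0.604
```

```bash
python3 - <<'E'
from h import *
go([469.5,-370,11],40)
wsnap('w12')
E
```

```text
t 20.15 pos [ 467.  -369.8  146.7] F [-0.4 -0.2 -0.1] open 0.604
toolx [-0.003  0.002 -1.   ] jaw yaw 40.08 q [-0.67  0.4   1.77 -0.    0.97 -1.37]
turn deg [ 0.08 -0.04 -0.2 ]
shift cm (after turn) [13.57 -0.18  0.18] len 13.58
```

View pics/w12.png

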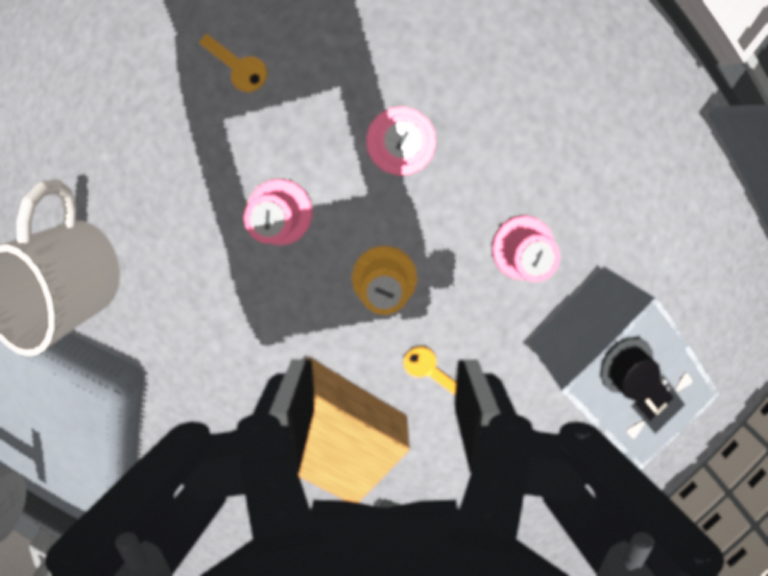

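```bash
python3 - <<'E'
from h import *
T=wT('w12')
for u,v,Z in [(384,292,34),(384,278,6),(312,358,45),(408,445,45),(420,360,2)]: print(wplane(u/1.5-.3,v/1.5-.3,Z,T).round(1))
E
```

```text
[ 469.9 -373.5   34. ]
[ 469.5 -373.1    6. ]
[ 461.2 -432.2   45. ]
[ 550.9 -444.3   45. ]
[ 529.9 -404.4    2. ]
```

jog_arm --pt "0 0 0 4 -0.2 0 0.6" --pt "0 0 0 4 -0.18 0 0.6" --pt "0 0 0 3 0 0 0.6" --pt "0 0 0 1.5 0 0 0.6" --pt "0 0 0 0.7 0 0 0.6" --pt "0 0 0 0.3 0 0 0.6" --pt "0 0 0 0 0 0 0.6" --pt "0 0 0 0 0 0 0.2" --pt "0 0 0 0 0 0 0.2" --pt "0 0 0 0 0 0 0.2" --pt "0 0 0 0 0 0 0.2" --pt "0 0 0 0 0 0 0.2" --force 50

```text
clock: 21.4
eef_pos: [471.2, -374.0, 15.6]
tcp_rot: [-1.393, 1.569, -0.691]
contact_force: [-0.8, 1.3, 5.1]
opening: 0.328
```

jog_arm --pt "0 0 0 -1 0 0 0.2" --pt "0 0 0 -3 0 0 0.2" --pt "-7.7 0 0 -3.5 0 0 0.2" --pt "-7.7 0 0 -2.5 0 0 0.2" --pt "-7.7 0 0 0 0 0 0.2" --pt "-7.7 0 0 0 0 0 0.2" --pt "-7.7 0 0 0 0 0 0.2" --pt "-7.7 0 0 0 0 0 0.2" --pt "0 0 0 0 0 0 0.2"

```text
clock: 22.3
eef_pos: [470.6, -373.5, 115.1]
tcp_rot: [-2.19, 1.57, -0.68]
contact_force: [0.3, 1.3, -1.3]
opening: 0.328
```

```bash
python3 - <<'E'
from h import *
go([488.9,-32,112],86.4)
E
```

```text
t 22.3 pos [ 470.6 -373.5  115.1] F [ 0.3  1.3 -1.3] open 0.328
toolx [ 0.001 -0.001 -1.   ] jaw yaw 86.52 q [-0.67  0.45  1.78 -0.    0.91 -2.18]
turn deg [ 0.12 -0.03  0.04]
shift cm (after turn) [ 0.31  0.31 34.2 ] len 34.2
```

jog_arm --pt "0 0 0 0 0.04 4.27 0.2" --pt "0 0 0 0 0.04 4.27 0.2" --pt "0 0 0 0 0.04 4.27 0.2" --pt "0 0 0 0 0.04 4.27 0.2" --pt "0 0 0 0 0.04 4.27 0.2" --pt "0 0 0 0 0.04 4.27 0.2" --pt "0 0 0 0 0.04 4.27 0.2" --pt "0 0 0 0 0 4.27 0.2" --pt "0 0 0 0 0 0 0.2" --pt "0 0 0 0 0 0 0.2"

```text
clock: 23.3
eef_pos: [489.3, -31.5, 114.6]
tcp_rot: [-1.86, 1.57, -0.352]
contact_force: [0.7, -0.7, -0.6]
opening: 0.332
```

```bash
python3 - <<'E'
from h import *
go([488.9,-33,44],86.4)
wsnap('w13')
E
```

```text
t 23.3 pos [489.3 -31.5 114.6] F [ 0.7 -0.7 -0.6] open 0.332
toolx [ 0.001 -0.    -1.   ] jaw yaw 86.37 q [-0.07  0.3   2.02 -0.    0.82 -1.57]
turn deg [-0.03 -0.01  0.04]
shift cm (after turn) [ 7.06  0.03 -0.15] len 7.06
```

View pics/w13.png

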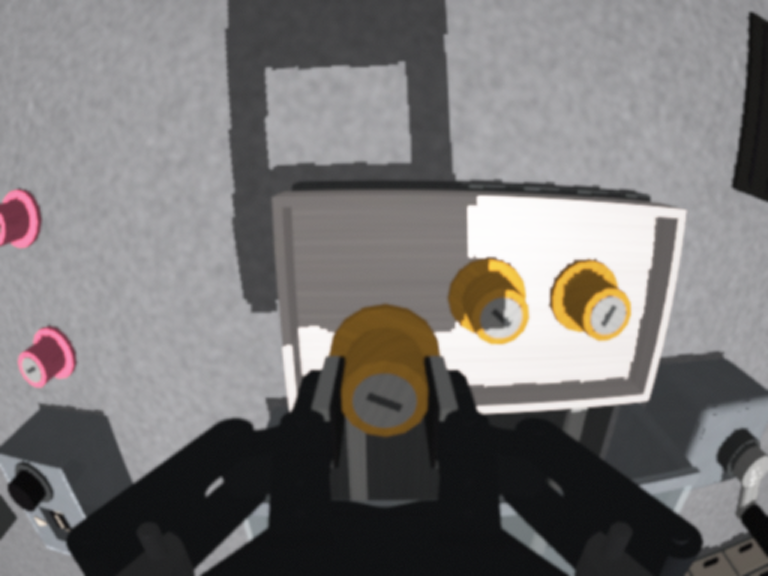

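jog_arm --pt "0 0 0 2.5 0 -0.1 0.2" --pt "0 0 0 2.2 0 0 0.2" --pt "0 0 0 1.2 0 0 0.2" --pt "0 0 0 0.5 0 0 0.2" --pt "0 0 0 0.3 0 0 0.2" --pt "0 0 0 0 0 0 0.2" --pt "0 0 0 0 0 0 0.2"

```text
clock: 24.05
eef_pos: [489.6, -33.5, 47.7]
tcp_rot: [-1.574, 1.57, -0.067]
contact_force: [1.0, -0.2, -1.9]
opening: 0.328
```

jog_arm --pt "0 0 0 0.15 0 0 0.2" --pt "0 0 0 0.15 0 0 0.2" --pt "0 0 0 0 0 0 0.2" --pt "0 0 0 0 0 0 0.2"

```text
clock: 24.45
eef_pos: [489.1, -33.3, 44.1]
tcp_rot: [3.064, 1.571, -1.711]
contact_force: [0.1, 0.2, -1.6]
opening: 0.33
```

jog_arm --pt "0 0 0 0.1 0 0 0.2" --pt "0 0 0 0 0 0 0.2" --pt "0 0 0 0 0 0 0.48" --pt "0 0 0 0 0 0 0.48" --pt "0 0 0 -0.3 0 0 0.48" --pt "0 0 0 -3 0 0 0.48" --pt "0 0 0 -4 0 0 0.48" --pt "0 0 0 -4 0 0 0.48" --pt "0 0 0 -1 0 0 0.48" --pt "0 0 0 0 0 0 0.48"

```text
clock: 25.45
eef_pos: [490.3, -33.5, 167.8]
tcp_rot: [-1.575, 1.567, -0.067]
contact_force: [-0.3, 0.6, 1.1]
opening: 0.483
```

```bash
python3 - <<'E'
from h import *
go([600,-303,170],86.4)
wsnap('w14')
E
```

```text
t 25.45 pos [490.3 -33.5 167.8] F [-0.3  0.6  1.1] open 0.483
toolx [ 0.004 -0.    -1.   ] jaw yaw 86.4 q [-0.07  0.22  1.98  0.    0.94 -1.58]
turn deg [-0.   -0.    0.23]
shift cm (after turn) [ -0.22 -12.64 -26.21] len 29.1
```

View pics/w14.png

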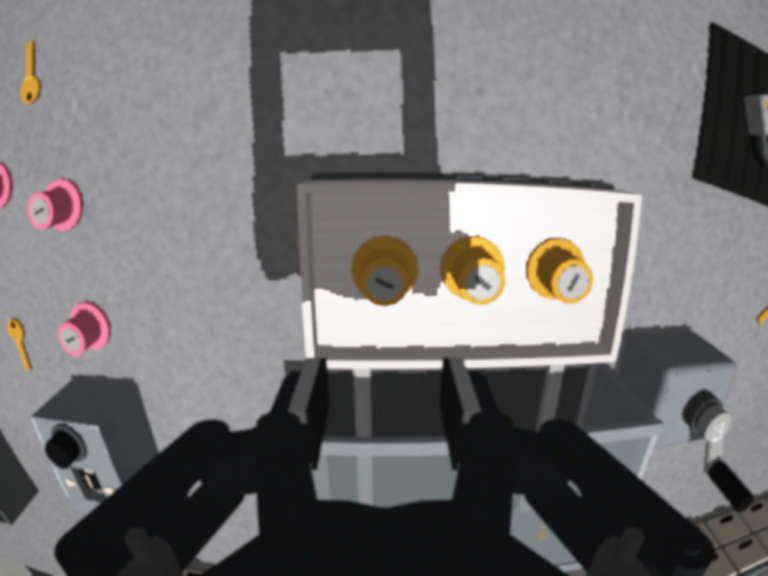

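jog_arm --pt "0 0 0 0 -1.24 -3.79 0.6" --pt "0 0 0 0 -1.24 -3.79 0.6" --pt "0 0 0 0 -1.24 -3.79 0.6" --pt "0 0 0 0 -1.24 -3.79 0.6" --pt "0 0 0 0 -1.24 -3.79 0.6" --pt "0 0 0 0 -1.24 -3.79 0.6" --pt "0 0 0 0 -1.24 -3.79 0.6" --pt "0 0 0 0 0 0 0.6" --pt "0 0 0 0 0 0 0.6"

```text
clock: 26.4
eef_pos: [557.8, -303.6, 163.5]
tcp_rot: [1.084, 1.567, 2.59]
contact_force: [-0.3, -0.2, 0.0]
opening: 0.598
```

```bash
python3 - <<'E'
from h import *
p,d=wsnap('w15'); save('wc15.png',p[200:340,200:320],5)
E
```

```text
(no output)
```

View pics/w15.png

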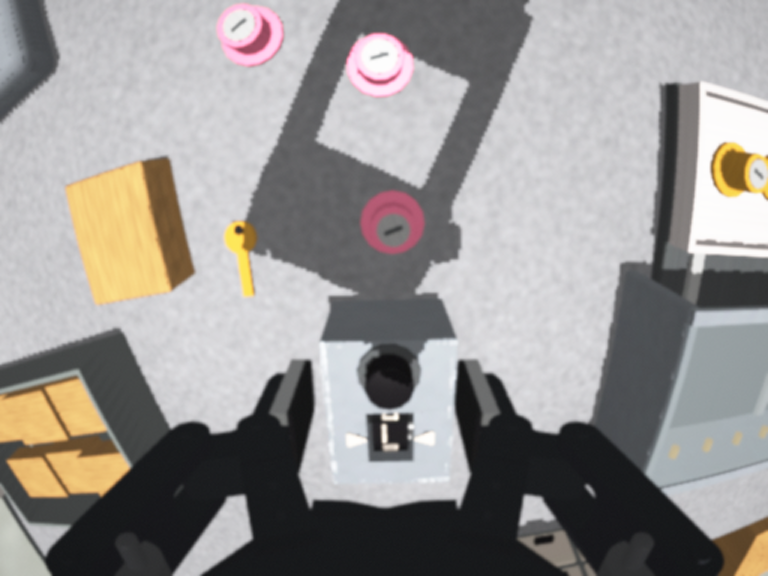

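View pics/wc15.png

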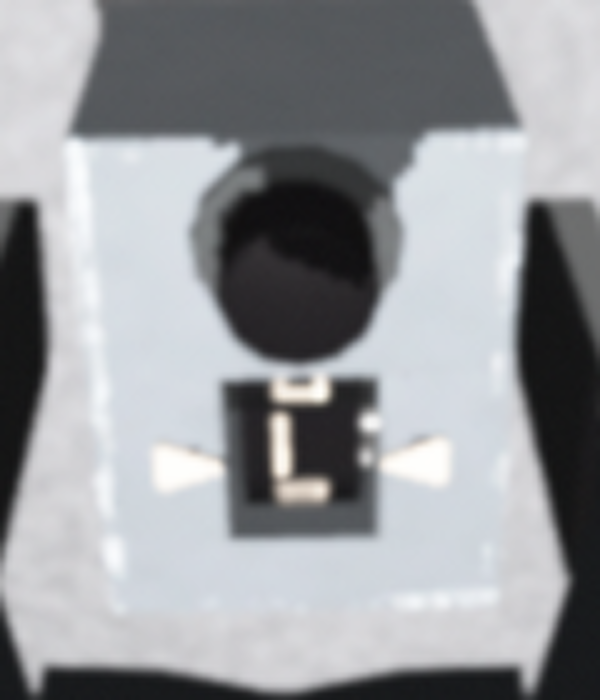

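jog_arm --pt "0 0 0 -4 -2.5 0 0.6" --pt "0 0 0 -4 -3.5 0 0.6" --pt "0 0 0 0 -3.5 0 0.6" --pt "0 0 0 0 -3.5 0 0.6" --pt "0 0 0 0 0 0 0.3" --pt "0 0 0 0 0 0 0.1"

```text
clock: 27.05
eef_pos: [686.3, -309.8, 242.0]
tcp_rot: [1.205, 1.568, 2.715]
contact_force: [-0.4, 0.3, 0.8]
opening: 0.27
```

```bash
python3 - <<'E'
from h import *
go([600,-303,150],86.4)
p,d=wsnap('w16'); 
E
```

```text
t 27.05 pos [ 686.3 -309.8  242. ] F [-0.4  0.3  0.8] open 0.27
toolx [-0.003  0.001 -1.   ] jaw yaw 86.51 q [-0.43  0.55  1.31  0.    1.29 -1.94]
turn deg [ 0.11  0.06 -0.15]
shift cm (after turn) [9.2  8.66 0.14] len 12.64
```

View pics/w16.png

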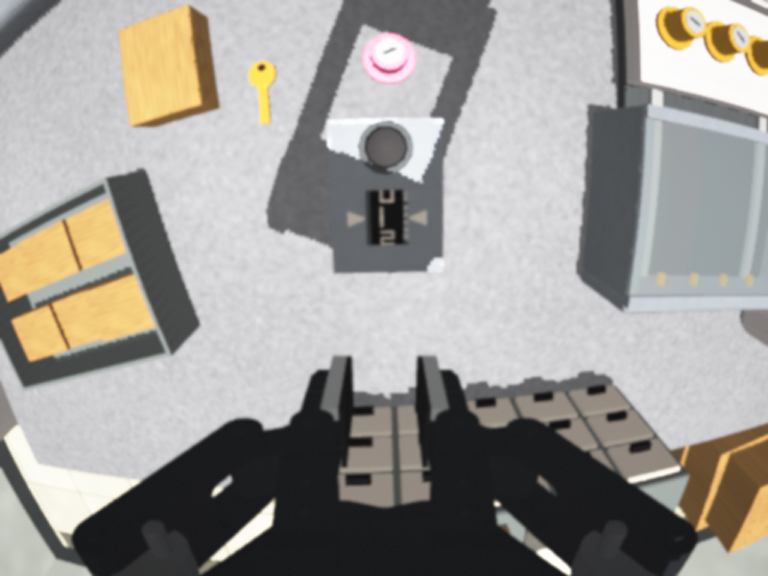

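```bash
python3 - <<'E'
from h import *
p=np.load('pics/w16.npz')['p']; c=p[75:185,215:300][::-1,::-1]; save('wc16.png',cv2.convertScaleAbs(c,alpha=1.3),7)
T=wT('w16')
for u,v,Z in [(386,148,94),(387,218,72)]: print(wplane(u/1.5-.3,v/1.5-.3,Z,T).round(1))
T=wT('w15')
for u,v,Z in [(388,385,94),(391,440,72)]: print(wplane(u/1.5-.3,v/1.5-.3,Z,T).round(1))
E
```

```text
[ 605.7 -304.    94. ]
[ 655.1 -306.1   72. ]
[ 601.8 -304.6   94. ]
[ 656.6 -305.7   72. ]
```

View pics/wc16.png

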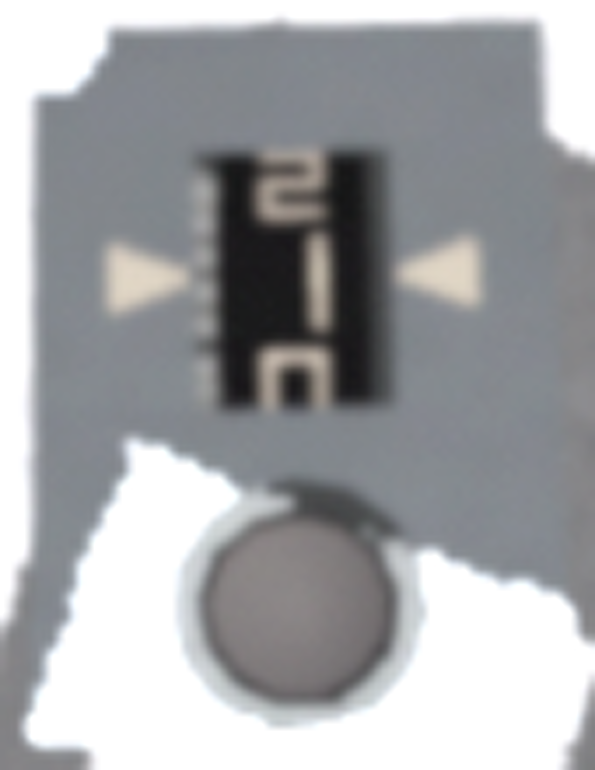

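jog_arm --pt "0 0 0 0 2.8 0 0" --pt "0 0 0 1 2.8 0 0" --pt "0 0 0 3 2.7 0 0" --pt "0 0 0 4 0 0 0" --pt "0 0 0 3.5 0 0 0" --pt "0 0 0 1.2 0 0 0" --pt "0 0 0 0 0 0 0" --pt "0 0 0 0 0 0 0" --force 30

```text
clock: 27.9
eef_pos: [604.4, -306.6, 118.2]
tcp_rot: [-1.985, 1.569, -0.477]
contact_force: [0.7, 0.4, -0.1]
opening: 0.002
```

```bash
python3 - <<'E'
from h import *
go([603.5,-304.5,96],86.4)
p,d=wsnap('w17'); 
E
```

```text
t 27.9 pos [ 604.4 -306.6  118.2] F [ 0.7  0.4 -0.1] open 0.002
toolx [ 0.001 -0.001 -1.   ] jaw yaw 86.4 q [-0.47  0.55  1.6  -0.    0.99 -1.98]
turn deg [-0.   -0.03  0.07]
shift cm (after turn) [2.22 0.1  0.21] len 2.23
```

View pics/w17.png

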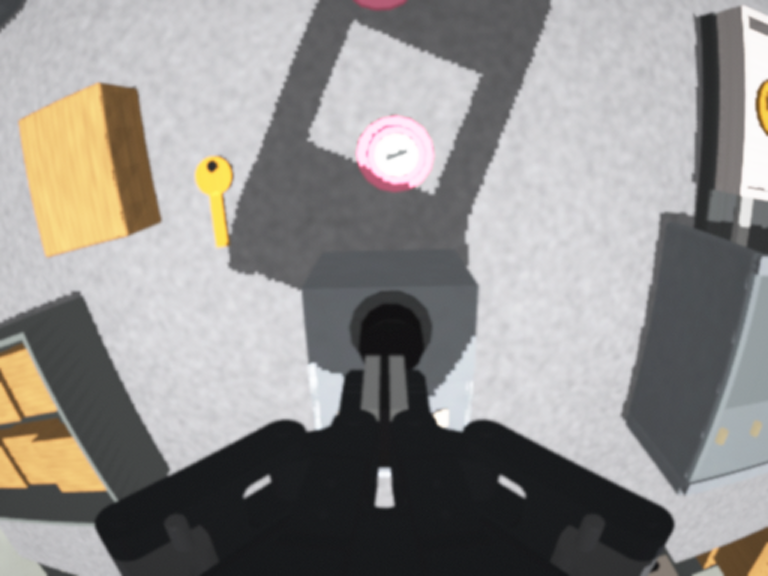

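jog_arm --pt "0 0 0 1.5 0.1 0.2 0" --pt "0 0 0 0.6 0 0 0" --pt "0 0 0 0.9 0 0 0" --pt "0 0 0 0.9 0 0 0" --pt "0 0 0 0 0 0 0" --pt "0 0 0 0 0 0 0"

```text
clock: 28.55
eef_pos: [603.0, -304.3, 79.8]
tcp_rot: [-0.091, 1.571, 1.417]
contact_force: [-8.3, 4.4, 24.6]
opening: 0.001
```

jog_arm --pt "0 0 0 -1.2 0 0 0" --pt "0 0 0 -1.0 0 0 0" --pt "0 0 0 0 0 0 0" --pt "0 0 0 0 0 0 0" --pt "0 0 0 1.1 0 0 0" --pt "0 0 0 1.0 0 0 0" --pt "0 0 0 0 0 0 0" --pt "0 0 0 0 0 0 0" --pt "0 0 0 -1.1 0 0 0" --pt "0 0 0 -1.0 0 0 0" --pt "0 0 0 0 0 0 0" --pt "0 0 0 0 0 0 0" --pt "0 0 0 1.1 0 0 0" --pt "0 0 0 1.0 0 0 0" --pt "0 0 0 0 0 0 0" --pt "0 0 0 0 0 0 0" --pt "0 0 0 -1.1 0 0 0" --pt "0 0 0 -1.0 0 0 0" --pt "0 0 0 0 0 0 0" --pt "0 0 0 0 0 0 0"

```text
clock: 30.55
eef_pos: [602.6, -304.2, 99.0]
tcp_rot: [1.169, 1.57, 2.677]
contact_force: [-0.6, 0.4, -0.2]
opening: -0.0
```

jog_arm --pt "0 0 0 1.1 0 0 0" --pt "0 0 0 1.0 0 0 0" --pt "0 0 0 0 0 0 0" --pt "0 0 0 0 0 0 0" --pt "0 0 0 -1.1 0 0 0" --pt "0 0 0 -1.0 0 0 0" --pt "0 0 0 0 0 0 0" --pt "0 0 0 0 0 0 0" --pt "0 0 0 1.1 0 0 0" --pt "0 0 0 1.0 0 0 0" --pt "0 0 0 0 0 0 0" --pt "0 0 0 0 0 0 0" --pt "0 0 0 -1.1 0 0 0" --pt "0 0 0 -1.0 0 0 0" --pt "0 0 0 0 0 0 0" --pt "0 0 0 -4 0 0 0" --pt "0 0 0 -4 0 0 0" --pt "0 0 0 -3 -4 0 0" --pt "0 0 0 0 -4 0 0" --pt "0 0 0 0 0 0 0"

```text
clock: 32.55
eef_pos: [686.9, -309.2, 209.7]
tcp_rot: [-1.739, 1.567, -0.23]
contact_force: [0.1, 0.5, -1.0]
opening: -0.001
```

```bash
python3 - <<'E'
from h import *
p,d=wsnap('w18'); save('w18b.png',p[::-1,::-1][150:330,180:330],4); go([603,-304.3,99],86.4)
E
```

```text
t 32.6 pos [ 684.2 -309.   208.4] F [-0.7  0.2 -0.1] open 0.003
toolx [-0.  0. -1.] jaw yaw 86.46 q [-0.43  0.57  1.35  0.    1.23 -1.94]
turn deg [ 0.06  0.02 -0.03]
shift cm (after turn) [10.94  8.13 -0.05] len 13.63
```

View pics/w18b.png

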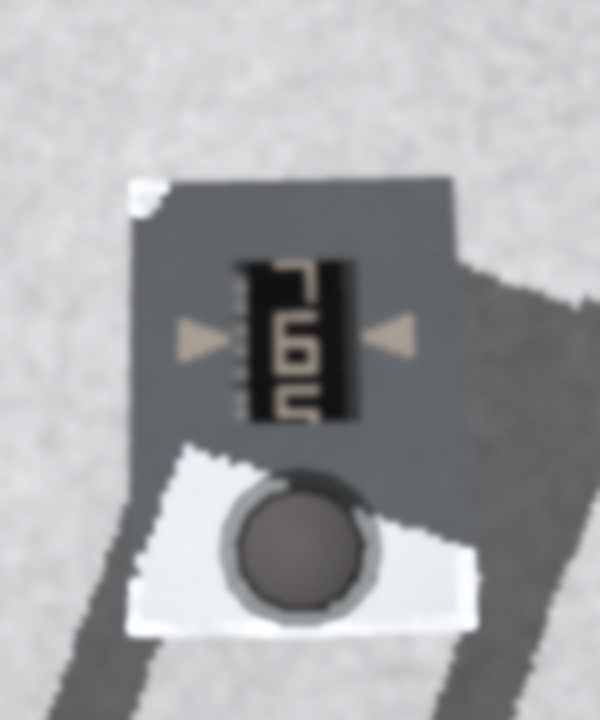

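jog_arm --pt "0 0 0 0 4 0 0" --pt "0 0 0 3 4.1 0 0" --pt "0 0 0 4 0 0 0" --pt "0 0 0 3.9 0 0 0" --pt "0 0 0 0 0 0 0" --pt "0 0 0 1.0 0 0 0" --pt "0 0 0 1.0 0 0 0" --pt "0 0 0 0 0 0 0" --pt "0 0 0 0 0 0 0" --pt "0 0 0 -1.0 0 0 0" --pt "0 0 0 -1.0 0 0 0" --pt "0 0 0 -4 0 0 0" --pt "0 0 0 -4 0 0 0" --pt "0 0 0 -3 -4 0 0" --pt "0 0 0 0 -4 0 0" --pt "0 0 0 0 0 0 0"

```text
clock: 34.2
eef_pos: [687.4, -309.5, 214.1]
tcp_rot: [-1.809, 1.564, -0.3]
contact_force: [-0.3, 0.2, 0.0]
opening: 0.001
```

```bash
python3 - <<'E'
from h import *
p,d=wsnap('w19'); save('w19b.png',p[::-1,::-1][150:330,180:330],4); go([603,-304.3,99],86.4)
E
```

```text
t 34.25 pos [ 684.6 -309.2  212.6] F [-0.2  0.  -0.4] open 0.001
toolx [ 0.003 -0.001 -1.   ] jaw yaw 86.46 q [-0.43  0.56  1.35  0.    1.23 -1.94]
turn deg [ 0.06 -0.04  0.15]
shift cm (after turn) [11.36  8.18 -0.03] len 14.0
```

View pics/w19b.png

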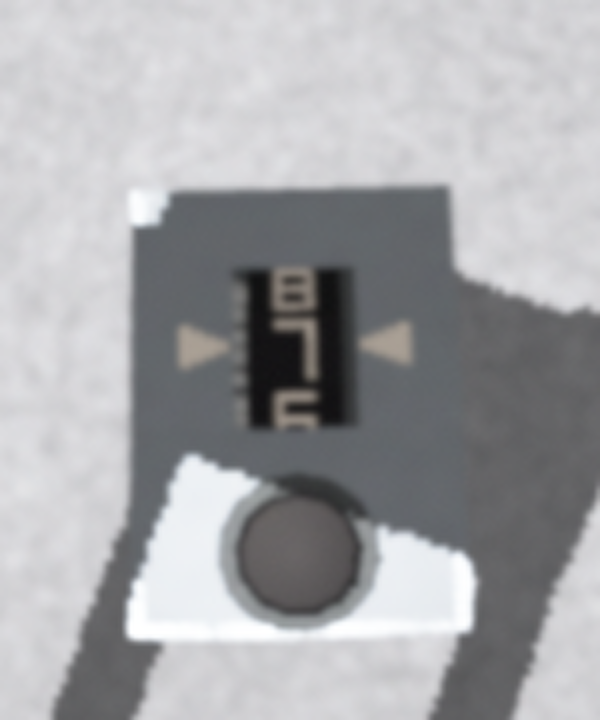

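jog_arm --pt "0 0 0 -0.2 1.15 4.3 0.5" --pt "0 0 0 -0.2 1.15 4.3 0.5" --pt "0 0 0 -0.2 1.15 4.3 0.5" --pt "0 0 0 -0.2 1.15 4.3 0.5" --pt "0 0 0 -0.2 1.15 4.3 0.5" --pt "0 0 0 -0.2 1.15 4.3 0.5" --pt "0 0 0 -0.2 1.15 4.3 0.5" --pt "0 0 0 -0.2 1.15 4.3 0.5" --pt "0 0 0 -0.2 1.15 4.3 0.5" --pt "0 0 0 -0.2 1.15 4.3 0.5" --pt "0 0 0 -0.2 1.15 4.3 0.5" --pt "0 0 0 0 1.15 4.3 0.5" --pt "0 0 0 0 0 0 0.5" --pt "0 0 0 0 0 0 0.5"

```text
clock: 35.65
eef_pos: [576.2, 214.6, 233.5]
tcp_rot: [2.836, 1.57, -1.937]
contact_force: [0.3, -0.6, 0.7]
opening: 0.501
```

```bash
python3 - <<'E'
from h import *
go([645,222,170],-130)
p,d=wsnap('w20'); snap('top','top2')
E
```

```text
t 35.65 pos [576.2 214.6 233.5] F [ 0.3 -0.6  0.7] open 0.501
toolx [-0. -0. -1.] jaw yaw 86.52 q [ 0.35  0.34  1.65 -0.    1.15 -1.16]
turn deg [-1.4348e+02 -0.0000e+00 -4.0000e-02]
shift cm (after turn) [ 6.35  4.79 -4.99] len 9.39
```

View pics/w20.png

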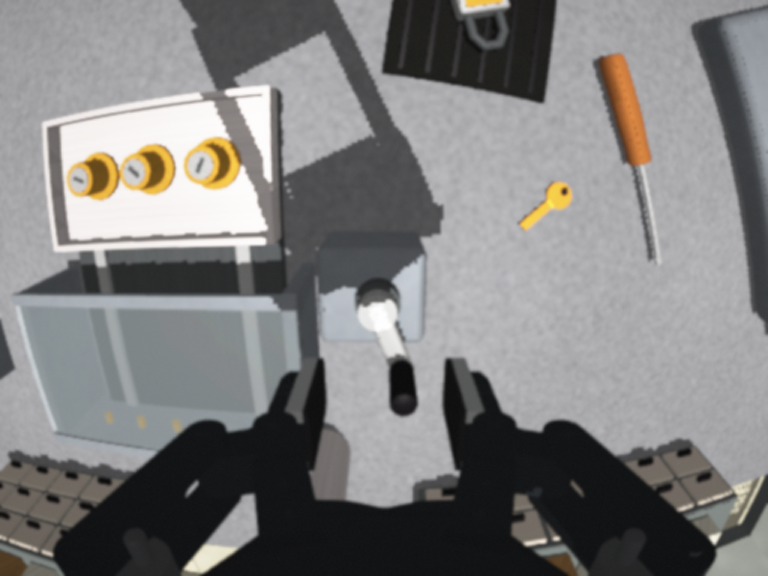

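View pics/top2.png

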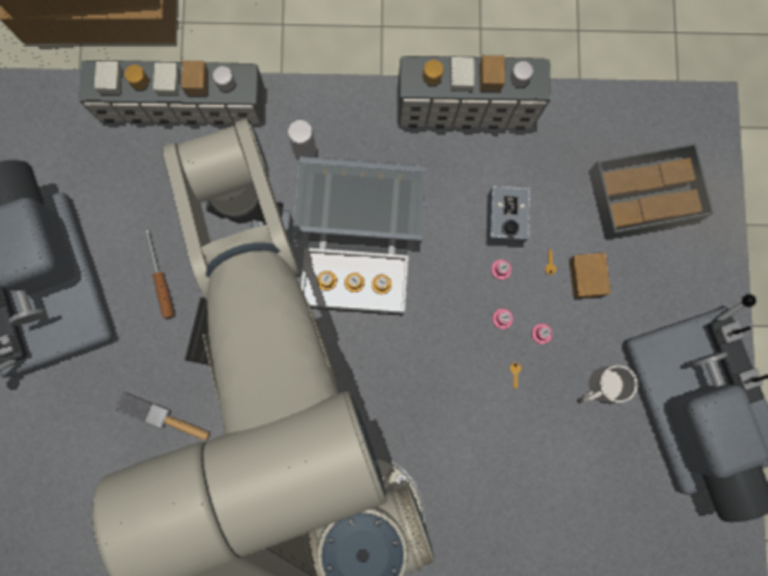

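```bash
python3 - <<'E'
from h import *
T=wT('w20')
for n,u,v,Z in [('knobtop',403,404,148),('knobbot',399,366,104),('hub?',377,313,102),('hub z110',377,313,110)]: print(n,wplane(u/1.5-.3,v/1.5-.3,Z,T).round(1))
save('wc20.png',np.load('pics/w20.npz')['p'][180:290,210:310],6)
E
```

```text
knobtop [643.8 221.4 148. ]
knobbot [640.9 220.4 104. ]
hub? [601.7 207.8 102. ]
hub z110 [598.6 208.1 110. ]
```

View pics/wc20.png

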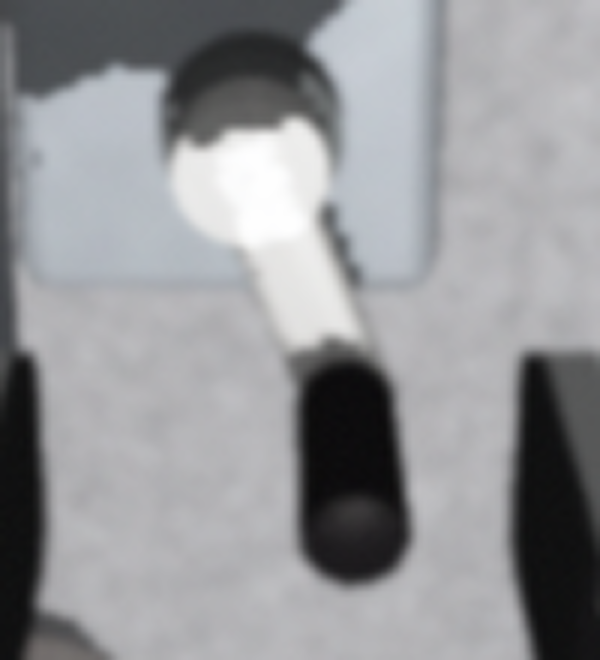

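jog_arm --pt "8 0 0 0 0 0 0.5" --pt "8 0 0 0 0 0 0.5" --pt "8 0 0 0 0 0 0.5" --pt "8 0 0 0 0 0 0.5" --pt "8 0 0 0 0 0 0.5" --pt "8 0 0 0 0 0 0.5" --pt "8 0 0 0 0 0 0.5" --pt "8 0 0 0 0 0 0.5" --pt "8 0 0 0 0 0 0.5" --pt "8 0 0 0 0 0 0.5" --pt "8 0 0 0 0 0 0.5" --pt "8 0 0 0 0 0 0.5" --pt "8 0 0 0 0 0 0.5" --pt "8 0 0 0 0 0 0.5" --pt "8 0 0 0 0 0 0.5" --pt "8 0 0 0 0 0 0.5" --pt "8 0 0 0 0 0 0.5" --pt "8 0 0 0 0 0 0.5" --pt "8 0 0 0 0 0 0.5" --pt "8 0 0 0 0 0 0.5"

```text
clock: 37.75
eef_pos: [577.4, 212.3, 233.2]
tcp_rot: [-0.886, 1.57, -2.179]
contact_force: [0.2, -0.2, -0.5]
opening: 0.5
```

jog_arm --pt "8 0 0 0 0 0 0.5" --pt "8 0 0 0 0 0 0.5" --pt "8 0 0 0 0 0 0.5" --pt "8 0 0 0 0 0 0.5" --pt "8 0 0 0 0 0 0.5" --pt "8 0 0 0 0 0 0.5" --pt "8 0 0 0 0 0 0.5" --pt "0 0 0 0 0 0 0.5" --pt "0 0 0 0 0 0 0.5"

```text
clock: 38.65
eef_pos: [577.4, 213.0, 233.2]
tcp_rot: [0.276, 1.571, -1.983]
contact_force: [-0.3, -0.2, -0.1]
opening: 0.504
```

```bash
python3 - <<'E'
from h import *
go([644,221.3,165],-130)
E
```

```text
t 38.65 pos [577.4 213.  233.2] F [-0.3 -0.2 -0.1] open 0.504
toolx [-0. -0. -1.] jaw yaw -129.46 q [ 0.35  0.34  1.65 -0.    1.15  2.61]
turn deg [ 0.54  0.01 -0.  ]
shift cm (after turn) [ 6.82  4.57 -4.92] len 9.57
```

jog_arm --pt "0.5 0 0 0 2.3 -2.46 0.5" --pt "0 0 0 2 2.27 -2.46 0.5" --pt "0 0 0 3 0 0 0.5" --pt "0 0 0 1.8 0 0 0.5" --pt "0 0 0 0 0 0 0.5" --pt "0 0 0 0 0 0 0.5"

```text
clock: 39.25
eef_pos: [643.9, 222.4, 165.5]
tcp_rot: [-0.377, 1.57, -2.647]
contact_force: [0.6, -0.0, -0.4]
opening: 0.499
```

```bash
python3 - <<'E'
from h import *
go([644,221.3,112],-130); wsnap('w21')
E
```

```text
t 39.25 pos [643.9 222.4 165.5] F [ 0.6 -0.  -0.4] open 0.499
toolx [-0. -0. -1.] jaw yaw -130.01 q [ 0.33  0.5   1.56 -0.    1.08  2.6 ]
turn deg [-0.01  0.02  0.01]
shift cm (after turn) [5.35 0.08 0.08] len 5.35
```

View pics/w21.png

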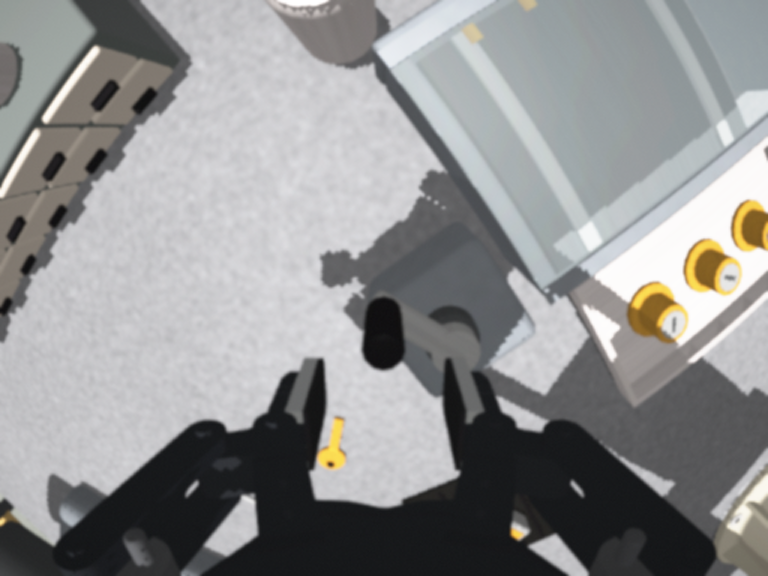

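jog_arm --pt "0 0 0 3 0 0 0.5" --pt "0 0 0 2.0 0 0 0.5" --pt "0 0 0 0 0 0 0.5" --pt "0 0 0 0 0 0 0.1" --pt "0 0 0 0 0 0 0.1" --pt "0 0 0 0 0 0 0.1" --pt "0 0 0 0 0 0 0.1" --force 40

```text
clock: 40.0
eef_pos: [644.5, 223.0, 117.4]
tcp_rot: [2.549, 1.569, 0.278]
contact_force: [-3.6, -0.7, 7.3]
opening: 0.197
```

```bash
cat >> h.py <<'E'
def crank(th=6.0,c=(601.5,208.)):
    p,R,s=pose(); print('t',s['clock'],'pos',p.round(1),'F',s['contact_force'].round(1),'open',round(s['opening'],3),'q6',s['qpos'][5].round(2))
    e=p[:2]-np.array(c); print('radius',np.hypot(*e).round(1),'ang',np.degrees(np.arctan2(e[1],e[0])).round(1),'jaw',np.degrees(np.arctan2(R[1,2],R[0,2])).round(1))
    a=np.radians(th);Q=np.array([[np.cos(a),-np.sin(a)],[np.sin(a),np.cos(a)]])
    e=e/np.hypot(*e)*45
    d=Q@e-e; d3=np.r_[d,0]
    Rz=Rot.from_euler('z',th,degrees=True).as_matrix()
    print('shift in old frame (cm)',(R.T@d3/10).round(3),' in turned frame',((Rz@R).T@d3/10).round(3),'turn',-th)
E
python3 - <<'E'
from h import *
crank(8)
E
```

```text
t 40.0 pos [644.5 223.  117.4] F [-3.6 -0.7  7.3] open 0.197 q6 2.6
radius 45.5 ang 19.2 jaw -130.1
shift in old frame (cm) [-0.    -0.561 -0.282]  in turned frame [ 0.    -0.516 -0.358] turn -8
```

jog_arm --pt "-8 0 0 0 -0.56 -0.28 0.1" --pt "-8 0 0 0 -0.56 -0.28 0.1" --pt "-8 0 0 0 -0.56 -0.28 0.1" --pt "-8 0 0 0 -0.56 -0.28 0.1" --pt "0 0 0 0 0 0 0.1"

```text
clock: 40.5
eef_pos: [629.8, 243.4, 117.4]
tcp_rot: [1.985, 1.569, 0.278]
contact_force: [-4.1, -1.7, 6.2]
opening: 0.198
```

```bash
python3 - <<'E'
from h import *
crank(8)
E
```

```text
t 40.5 pos [629.8 243.4 117.4] F [-4.1 -1.7  6.2] open 0.198 q6 2.07
radius 45.3 ang 51.4 jaw -97.8
shift in old frame (cm) [-0.001 -0.56  -0.283]  in turned frame [-0.001 -0.515 -0.359] turn -8
```

jog_arm --pt "-8 0 0 0 -0.56 -0.282 0.1" --pt "-8 0 0 0 -0.56 -0.282 0.1" --pt "-8 0 0 0 -0.56 -0.282 0.1" --pt "-8 0 0 0 -0.56 -0.282 0.1" --pt "-8 0 0 0 -0.56 -0.282 0.1" --pt "-8 0 0 0 -0.56 -0.282 0.1" --pt "-8 0 0 0 -0.56 -0.282 0.1" --pt "-8 0 0 0 -0.56 -0.282 0.1" --pt "-8 0 0 0 -0.56 -0.282 0.1" --pt "-8 0 0 0 -0.56 -0.282 0.1" --pt "-8 0 0 0 -0.56 -0.282 0.1" --pt "-8 0 0 0 -0.56 -0.282 0.1" --pt "-8 0 0 0 -0.56 -0.282 0.1" --pt "-8 0 0 0 -0.56 -0.282 0.1" --pt "-8 0 0 0 -0.56 -0.282 0.1" --pt "-8 0 0 0 -0.56 -0.282 0.1"

```text
clock: 42.1
eef_pos: [557.7, 209.2, 117.4]
tcp_rot: [-0.045, 1.567, 0.483]
contact_force: [0.9, 1.3, 5.5]
opening: 0.194
```

```bash
python3 - <<'E'
from h import *
crank(8)
E
```

```text
t 42.1 pos [557.7 209.2 117.4] F [0.9 1.3 5.5] open 0.194 q6 -0.17
radius 43.8 ang 178.5 jaw 30.2
shift in old frame (cm) [-0.001 -0.556 -0.292]  in turned frame [-0.001 -0.51  -0.367] turn -8
```

jog_arm --pt "-8 0 0 0 -0.56 -0.282 0.1" --pt "-8 0 0 0 -0.56 -0.282 0.1" --pt "-8 0 0 0 -0.56 -0.282 0.1" --pt "-8 0 0 0 -0.56 -0.282 0.1" --pt "-8 0 0 0 -0.56 -0.282 0.1" --pt "-8 0 0 0 -0.56 -0.282 0.1" --pt "-8 0 0 0 -0.56 -0.282 0.1" --pt "-8 0 0 0 -0.56 -0.282 0.1" --pt "-8 0 0 0 -0.56 -0.282 0.1" --pt "-8 0 0 0 -0.56 -0.282 0.1" --pt "-8 0 0 0 -0.56 -0.282 0.1" --pt "-8 0 0 0 -0.56 -0.282 0.1" --pt "-8 0 0 0 -0.56 -0.282 0.1" --pt "-8 0 0 0 -0.56 -0.282 0.1" --pt "-8 0 0 0 -0.56 -0.282 0.1" --pt "-8 0 0 0 -0.56 -0.282 0.1" --pt "-8 0 0 0 -0.56 -0.282 0.1" --pt "0 0 0 0 0 0 0.1" --pt "0 0 0 0 0 0 0.1"

```text
clock: 44.0
eef_pos: [634.4, 177.3, 117.4]
tcp_rot: [-2.44, 1.567, 0.457]
contact_force: [-1.9, 1.9, 5.5]
opening: 0.196
```

```bash
python3 - <<'E'
from h import *
crank(8)
E
```

```text
t 44.0 pos [634.4 177.3 117.4] F [-1.9  1.9  5.5] open 0.196 q6 -2.63
radius 45.1 ang -43.0 jaw 165.9
shift in old frame (cm) [ 0.002 -0.569 -0.265]  in turned frame [ 0.002 -0.527 -0.342] turn -8
```

jog_arm --pt "0 0 0 0 0 0 0.45" --pt "0 0 0 0 0 0 0.45" --pt "0 0 0 0 0 0 0.45" --pt "0 0 0 -3 0 0 0.45" --pt "0 0 0 -2.7 0 0 0.45" --pt "0 0 0 0 0 0 0.45" --pt "8 0 0 0 0 0 0.45" --pt "8 0 0 0 0 0 0.45" --pt "8 0 0 0 0 0 0.45" --pt "8 0 0 0 0 0 0.45" --pt "8 0 0 0 0 0 0.45" --pt "8 0 0 0 0 0 0.45" --pt "8 0 0 0 0 0 0.45" --pt "8 0 0 0 0 0 0.45" --pt "8 0 0 0 0 0 0.45" --pt "8 0 0 0 0 0 0.45" --pt "8 0 0 0 0 0 0.45" --pt "8 0 0 0 0 0 0.45" --pt "8 0 0 0 0 0 0.45" --pt "8 0 0 0 0 0 0.45"

```text
clock: 46.0
eef_pos: [632.9, 176.1, 171.4]
tcp_rot: [2.58, 1.57, -2.769]
contact_force: [0.4, -0.2, 0.3]
opening: 0.446
```

jog_arm --pt "8 0 0 0 0 0 0.45" --pt "8 0 0 0 0 0 0.45" --pt "8 0 0 0 0 0 0.45" --pt "8 0 0 0 0 0 0.45" --pt "8 0 0 0 0 0 0.45" --pt "8 0 0 0 0 0 0.45" --pt "8 0 0 0 0 0 0.45" --pt "8 0 0 0 0 0 0.45" --pt "8 0 0 0 0 0 0.45" --pt "8 0 0 0 0 0 0.45" --pt "8 0 0 0 0 0 0.45" --pt "8 0 0 0 0 0 0.45" --pt "8 0 0 0 0 0 0.45" --pt "8 0 0 0 0 0 0.45" --pt "8 0 0 0 0 0 0.45" --pt "8 0 0 0 0 0 0.45" --pt "8 0 0 0 0 0 0.45" --pt "8 0 0 0 0 0 0.45" --pt "8 0 0 0 0 0 0.45" --pt "8 0 0 0 0 0 0.45"

```text
clock: 48.0
eef_pos: [632.9, 176.1, 171.5]
tcp_rot: [-0.967, 1.57, -2.825]
contact_force: [-0.5, 0.0, -0.4]
opening: 0.448
```

jog_arm --pt "8 0 0 0 0 0 0.45" --pt "8 0 0 0 0 0 0.45" --pt "8 0 0 0 0 0 0.45" --pt "0 0 0 0 0 0 0.45" --pt "0 0 0 0 0 0 0.45"

```text
clock: 48.5
eef_pos: [633.0, 176.1, 171.7]
tcp_rot: [-0.548, 1.57, -2.815]
contact_force: [-1.3, 0.0, 0.5]
opening: 0.448
```

```bash
python3 - <<'E'
from h import *
go([634.4,177.3,117],-130); wsnap('w22')
E
```

```text
t 48.5 pos [633.  176.1 171.7] F [-1.3  0.   0.5] open 0.448
toolx [-0.001 -0.    -1.   ] jaw yaw -129.87 q [ 0.27  0.46  1.61 -0.    1.07  2.54]
turn deg [0.13 0.03 0.02]
shift cm (after turn) [ 5.47  0.03 -0.18] len 5.47
```

View pics/w22.png

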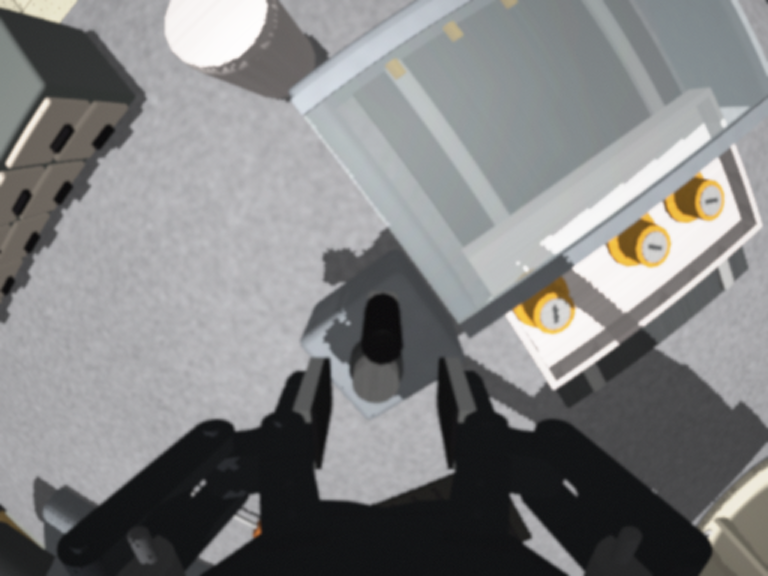

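jog_arm --pt "0 0 0 3 0 -0.15 0.45" --pt "0 0 0 2.4 0 0 0.45" --pt "0 0 0 0 0 0 0.45" --pt "0 0 0 0 0 0 0.1" --pt "0 0 0 0 0 0 0.1" --pt "0 0 0 0 0 0 0.1" --pt "0 0 0 0 0 0 0.1"

```text
clock: 49.25
eef_pos: [634.6, 177.4, 119.2]
tcp_rot: [2.376, 1.569, 0.106]
contact_force: [-0.8, -1.0, -0.5]
opening: 0.194
```

```bash
python3 - <<'E'
from h import *
crank(8)
E
```

```text
t 49.25 pos [634.6 177.4 119.2] F [-0.8 -1.  -0.5] open 0.194 q6 2.54
radius 45.1 ang -42.7 jaw -130.1
shift in old frame (cm) [ 0.001 -0.015 -0.628]  in turned frame [ 0.001  0.073 -0.624] turn -8
```

jog_arm --pt "-8 0 0 0 -0.015 -0.628 0.1" --pt "-8 0 0 0 -0.015 -0.628 0.1" --pt "-8 0 0 0 -0.015 -0.628 0.1" --pt "-8 0 0 0 -0.015 -0.628 0.1" --pt "-8 0 0 0 -0.015 -0.628 0.1" --pt "-8 0 0 0 -0.015 -0.628 0.1" --pt "-8 0 0 0 -0.015 -0.628 0.1" --pt "-8 0 0 0 -0.015 -0.628 0.1" --pt "-8 0 0 0 -0.015 -0.628 0.1" --pt "-8 0 0 0 -0.015 -0.628 0.1" --pt "-8 0 0 0 -0.015 -0.628 0.1" --pt "-8 0 0 0 -0.015 -0.628 0.1" --pt "-8 0 0 0 -0.015 -0.628 0.1" --pt "-8 0 0 0 -0.015 -0.628 0.1" --pt "-8 0 0 0 -0.015 -0.628 0.1" --pt "-8 0 0 0 -0.015 -0.628 0.1" --pt "-8 0 0 0 -0.015 -0.628 0.1" --pt "-8 0 0 0 -0.015 -0.628 0.1" --pt "0 0 0 0 0 0 0.1"

```text
clock: 51.15
eef_pos: [593.2, 252.1, 119.2]
tcp_rot: [-0.132, 1.568, 0.116]
contact_force: [3.2, -2.8, -1.5]
opening: 0.198
```

```bash
python3 - <<'E'
from h import *
crank(8)
E
```

```text
t 51.15 pos [593.2 252.1 119.2] F [ 3.2 -2.8 -1.5] open 0.198 q6 0.15
radius 44.9 ang 100.7 jaw 14.2
shift in old frame (cm) [-0.002 -0.005 -0.628]  in turned frame [-0.002  0.082 -0.622] turn -8
```

jog_arm --pt "-8 0 0 0 -0.01 -0.628 0.1" --pt "-8 0 0 0 -0.01 -0.628 0.1" --pt "-8 0 0 0 -0.01 -0.628 0.1" --pt "-8 0 0 0 -0.01 -0.628 0.1" --pt "-8 0 0 0 -0.01 -0.628 0.1" --pt "-8 0 0 0 -0.01 -0.628 0.1" --pt "-8 0 0 0 -0.01 -0.628 0.1" --pt "-8 0 0 0 -0.01 -0.628 0.1" --pt "-8 0 0 0 -0.01 -0.628 0.1" --pt "-8 0 0 0 -0.01 -0.628 0.1" --pt "-8 0 0 0 -0.01 -0.628 0.1" --pt "-8 0 0 0 -0.01 -0.628 0.1" --pt "-8 0 0 0 -0.01 -0.628 0.1" --pt "-8 0 0 0 -0.01 -0.628 0.1" --pt "-8 0 0 0 -0.01 -0.628 0.1" --pt "-8 0 0 0 -0.01 -0.628 0.1" --pt "-8 0 0 0 -0.01 -0.628 0.1" --pt "-8 0 0 0 -0.01 -0.628 0.1" --pt "-8 0 0 0 -0.01 -0.628 0.1" --pt "0 0 0 0 0 0 0.1"

```text
clock: 53.15
eef_pos: [588.9, 165.5, 119.1]
tcp_rot: [-2.397, 1.568, 0.499]
contact_force: [2.3, 2.5, 1.3]
opening: 0.196
```

```bash
python3 - <<'E'
from h import *
crank(8)
E
```

```text
t 53.15 pos [588.9 165.5 119.1] F [2.3 2.5 1.3] open 0.196 q6 -2.63
radius 44.3 ang -106.5 jaw 166.0
shift in old frame (cm) [ 0.001 -0.017 -0.628]  in turned frame [ 0.001  0.071 -0.624] turn -8
```

jog_arm --pt "0 0 0 0 0 0 0.45" --pt "0 0 0 0 0 0 0.45" --pt "0 0 0 0 0 0 0.45" --pt "0 0 0 -3 0 0 0.45" --pt "0 0 0 -2.7 0 0 0.45" --pt "0 0 0 0 0 0 0.45" --pt "8 0 0 0 0 0 0.45" --pt "8 0 0 0 0 0 0.45" --pt "8 0 0 0 0 0 0.45" --pt "8 0 0 0 0 0 0.45" --pt "8 0 0 0 0 0 0.45" --pt "8 0 0 0 0 0 0.45" --pt "8 0 0 0 0 0 0.45" --pt "8 0 0 0 0 0 0.45" --pt "8 0 0 0 0 0 0.45" --pt "8 0 0 0 0 0 0.45" --pt "8 0 0 0 0 0 0.45" --pt "8 0 0 0 0 0 0.45" --pt "8 0 0 0 0 0 0.45" --pt "8 0 0 0 0 0 0.45"

```text
clock: 55.15
eef_pos: [586.8, 164.7, 174.5]
tcp_rot: [2.578, 1.57, -2.771]
contact_force: [-0.2, -0.2, 0.7]
opening: 0.45
```

jog_arm --pt "8 0 0 0 0 0 0.45" --pt "8 0 0 0 0 0 0.45" --pt "8 0 0 0 0 0 0.45" --pt "8 0 0 0 0 0 0.45" --pt "8 0 0 0 0 0 0.45" --pt "8 0 0 0 0 0 0.45" --pt "8 0 0 0 0 0 0.45" --pt "8 0 0 0 0 0 0.45" --pt "8 0 0 0 0 0 0.45" --pt "8 0 0 0 0 0 0.45" --pt "8 0 0 0 0 0 0.45" --pt "8 0 0 0 0 0 0.45" --pt "8 0 0 0 0 0 0.45" --pt "8 0 0 0 0 0 0.45" --pt "8 0 0 0 0 0 0.45" --pt "8 0 0 0 0 0 0.45" --pt "8 0 0 0 0 0 0.45" --pt "8 0 0 0 0 0 0.45" --pt "8 0 0 0 0 0 0.45" --pt "8 0 0 0 0 0 0.45"

```text
clock: 57.15
eef_pos: [586.8, 164.7, 174.5]
tcp_rot: [-0.952, 1.57, -2.811]
contact_force: [-0.1, 0.3, 0.4]
opening: 0.451
```

jog_arm --pt "8 0 0 0 0 0 0.45" --pt "8 0 0 0 0 0 0.45" --pt "8 0 0 0 0 0 0.45" --pt "8 0 0 0 0 0 0.45" --pt "0 0 0 0 0 0 0.45" --pt "0 0 0 0 0 0 0.45"

```text
clock: 57.75
eef_pos: [587.0, 164.8, 174.7]
tcp_rot: [-0.368, 1.57, -2.775]
contact_force: [0.1, -0.2, 0.3]
opening: 0.449
```

```bash
python3 - <<'E'
from h import *
go([589,165.3,118],-138); wsnap('w23')
E
```

```text
t 57.75 pos [587.  164.8 174.7] F [ 0.1 -0.2  0.3] open 0.449
toolx [-0.001 -0.    -1.   ] jaw yaw -137.9 q [ 0.27  0.39  1.72 -0.    1.04  2.68]
turn deg [0.1  0.04 0.02]
shift cm (after turn) [ 5.67  0.09 -0.18] len 5.68
```

View pics/w23.png

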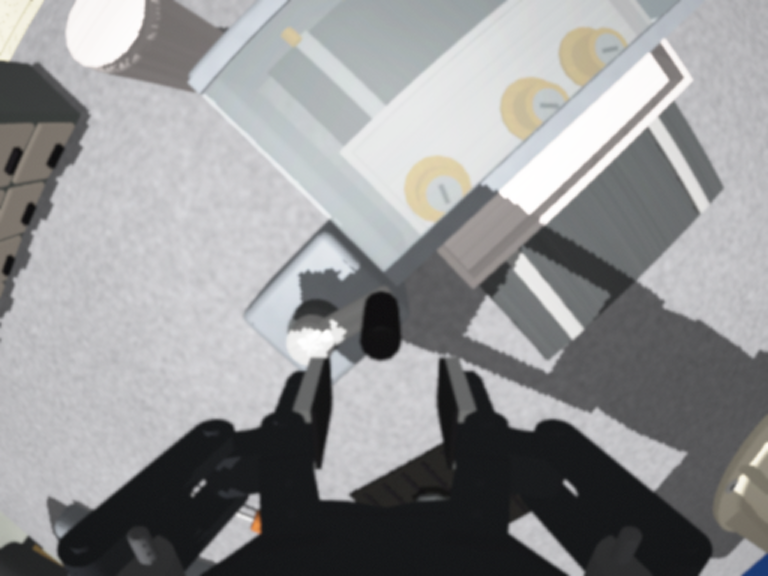

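jog_arm --pt "0 0 0 3 0.08 -0.18 0.45" --pt "0 0 0 2.5 0 0 0.45" --pt "0 0 0 0 0 0 0.45" --pt "0 0 0 0 0 0 0.1" --pt "0 0 0 0 0 0 0.1" --pt "0 0 0 0 0 0 0.1" --pt "0 0 0 0 0 0 0.1"

```text
clock: 58.5
eef_pos: [589.3, 165.0, 121.1]
tcp_rot: [1.42, 1.57, -0.989]
contact_force: [-2.1, -5.0, 1.7]
opening: 0.196
```

```bash
python3 - <<'E'
from h import *
crank(8)
E
```

```text
t 58.5 pos [589.3 165.  121.1] F [-2.1 -5.   1.7] open 0.196 q6 2.68
radius 44.7 ang -105.8 jaw -138.1
shift in old frame (cm) [ 0.     0.506 -0.371]  in turned frame [ 0.     0.553 -0.297] turn -8
```

jog_arm --pt "-8 0 0 0 0.506 -0.371 0.1" --pt "-8 0 0 0 0.506 -0.371 0.1" --pt "-8 0 0 0 0.506 -0.371 0.1" --pt "-8 0 0 0 0.506 -0.371 0.1" --pt "-8 0 0 0 0.506 -0.371 0.1" --pt "-8 0 0 0 0.506 -0.371 0.1" --pt "-8 0 0 0 0.506 -0.371 0.1" --pt "-8 0 0 0 0.506 -0.371 0.1" --pt "-8 0 0 0 0.506 -0.371 0.1" --pt "-8 0 0 0 0.506 -0.371 0.1" --pt "-8 0 0 0 0.506 -0.371 0.1" --pt "-8 0 0 0 0.506 -0.371 0.1" --pt "-8 0 0 0 0.506 -0.371 0.1" --pt "-8 0 0 0 0.506 -0.371 0.1" --pt "-8 0 0 0 0.506 -0.371 0.1" --pt "-8 0 0 0 0.506 -0.371 0.1" --pt "-8 0 0 0 0.506 -0.371 0.1" --pt "0 0 0 0 0 0 0.1"

```text
clock: 60.3
eef_pos: [641.1, 231.3, 121.1]
tcp_rot: [-0.206, 1.569, -0.237]
contact_force: [1.2, -4.3, -1.0]
opening: 0.196
```

```bash
python3 - <<'E'
from h import *
crank(8)
E
```

```text
t 60.3 pos [641.1 231.3 121.1] F [ 1.2 -4.3 -1. ] open 0.196 q6 0.38
radius 46.0 ang 30.5 jaw -1.8
shift in old frame (cm) [-0.001  0.506 -0.371]  in turned frame [-0.001  0.553 -0.297] turn -8
```

jog_arm --pt "-8 0 0 0 0.506 -0.371 0.1" --pt "-8 0 0 0 0.506 -0.371 0.1" --pt "-8 0 0 0 0.506 -0.371 0.1" --pt "-8 0 0 0 0.506 -0.371 0.1" --pt "-8 0 0 0 0.506 -0.371 0.1" --pt "-8 0 0 0 0.506 -0.371 0.1" --pt "-8 0 0 0 0.506 -0.371 0.1" --pt "-8 0 0 0 0.506 -0.371 0.1" --pt "-8 0 0 0 0.506 -0.371 0.1" --pt "-8 0 0 0 0.506 -0.371 0.1" --pt "-8 0 0 0 0.506 -0.371 0.1" --pt "-8 0 0 0 0.506 -0.371 0.1" --pt "-8 0 0 0 0.506 -0.371 0.1" --pt "-8 0 0 0 0.506 -0.371 0.1" --pt "-8 0 0 0 0.506 -0.371 0.1" --pt "-8 0 0 0 0.506 -0.371 0.1" --pt "0 0 0 0 0 0 0.1"

```text
clock: 62.0
eef_pos: [560.5, 225.5, 121.1]
tcp_rot: [-1.781, 1.569, 0.417]
contact_force: [2.1, -1.8, -0.5]
opening: 0.193
```

```bash
python3 - <<'E'
from h import *
crank(8); crank(3); print(r.sense()['wrist_torque'])
E
```

```text
t 62.0 pos [560.5 225.5 121.1] F [ 2.1 -1.8 -0.5] open 0.193 q6 -1.82
radius 44.6 ang 156.9 jaw 126.0
shift in old frame (cm) [-0.001  0.515 -0.359]  in turned frame [-0.001  0.56  -0.284] turn -8
t 62.0 pos [560.5 225.5 121.1] F [ 2.1 -1.8 -0.5] open 0.193 q6 -1.82
radius 44.6 ang 156.9 jaw 126.0
shift in old frame (cm) [-0.     0.199 -0.126]  in turned frame [-0.     0.205 -0.116] turn -3
[-0.23518566 -0.18133838  0.16701836]
```

jog_arm --pt "-3 0 0 0 0.199 -0.126 0.1" --pt "-3 0 0 0 0.199 -0.126 0.1" --pt "-3 0 0 0 0.199 -0.126 0.1" --pt "-3 0 0 0 0.199 -0.126 0.1" --pt "0 0 0 0 0 0 0.1"

```text
clock: 62.5
eef_pos: [558.0, 217.2, 121.1]
tcp_rot: [-1.835, 1.568, 0.568]
contact_force: [0.1, 0.9, 1.3]
opening: 0.195
```

```bash
python3 - <<'E'
from h import *
crank(3); print(r.sense()['wrist_torque']); wsnap('w24')
E
```

```text
t 62.5 pos [558.  217.2 121.1] F [0.1 0.9 1.3] open 0.195 q6 -2.04
radius 44.5 ang 168.1 jaw 137.7
shift in old frame (cm) [-0.     0.2   -0.124]  in turned frame [-0.     0.206 -0.114] turn -3
[ 0.0479862  -0.1311854  -0.09892991]
```

View pics/w24.png

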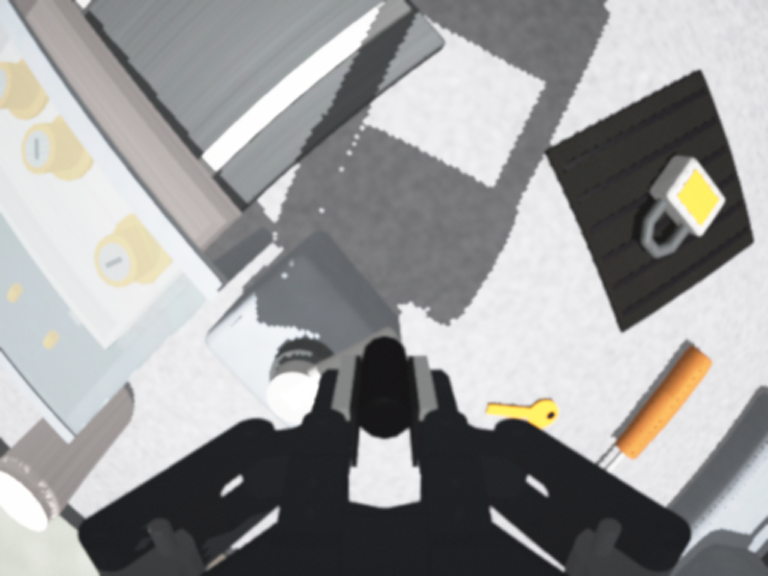

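Nearly home. Continue in small steps with force checks.

jog_arm --pt "-3 0 0 0 0.2 -0.125 0.1" --pt "-3 0 0 0 0.2 -0.125 0.1" --pt "-3 0 0 0 0.2 -0.125 0.1" --pt "0 0 0 0 0 0 0.1"

```text
clock: 62.95
eef_pos: [557.2, 210.7, 121.1]
tcp_rot: [-1.758, 1.568, 0.802]
contact_force: [0.8, 4.1, 2.2]
opening: 0.195
```

```bash
python3 - <<'E'
from h import *
crank(3); print(r.sense()['wrist_torque'])
E
```

```text
t 62.95 pos [557.2 210.7 121.1] F [0.8 4.1 2.2] open 0.195 q6 -2.2
radius 44.4 ang 176.5 jaw 146.7
shift in old frame (cm) [-0.001  0.201 -0.122]  in turned frame [-0.001  0.208 -0.112] turn -3
[ 0.71304797 -0.18543805 -0.15135964]
```

jog_arm --pt "-3 0 0 0 0.2 -0.123 0.1" --pt "-3 0 0 0 0.2 -0.123 0.1" --pt "0 0 0 0 0 0 0.1"

```text
clock: 63.25
eef_pos: [556.8, 209.5, 121.1]
tcp_rot: [-1.349, 1.563, 1.316]
contact_force: [-2.5, 23.7, -0.5]
opening: 0.195
```

```bash
python3 - <<'E'
from h import *
crank(3); print(r.sense()['wrist_torque'])
E
```

```text
t 63.25 pos [556.8 209.5 121.1] F [-2.5 23.7 -0.5] open 0.195 q6 -2.32
radius 44.7 ang 178.0 jaw 152.7
shift in old frame (cm) [-0.002  0.21  -0.106]  in turned frame [-0.002  0.215 -0.095] turn -3
[3.58094911 0.42582229 0.05842673]
```

jog_arm --pt "0 0 0 0 0 0 0.5" --pt "0 0 0 0 0 0 0.5" --pt "0 0 0 0 0 0 0.5" --pt "0 0 0 0 0 0 0.5" --pt "0 0 0 -3 0 0 0.5" --pt "0 0 0 -4 0 0 0.5" --pt "0 0 0 -4 0 0 0.5" --pt "0 0 0 0 0 0 0.5"

```text
clock: 64.05
eef_pos: [559.2, 205.6, 236.0]
tcp_rot: [-2.332, 1.562, 0.335]
contact_force: [0.9, 0.2, 0.6]
opening: 0.502
```

```bash
python3 - <<'E'
from h import *
go([350,300,250],None); wsnap('w25'); snap('top','top3'); snap('side','side3')
T=wT('w25')
E
```

```text
t 64.05 pos [559.2 205.6 236. ] F [0.9 0.2 0.6] open 0.502
toolx [ 0.009  0.003 -1.   ] jaw yaw 152.83 q [ 0.35  0.3   1.7  -0.    1.13 -2.32]
shift cm (after turn) [-1.55  1.14 22.91] len 22.99
```

View pics/w25.png

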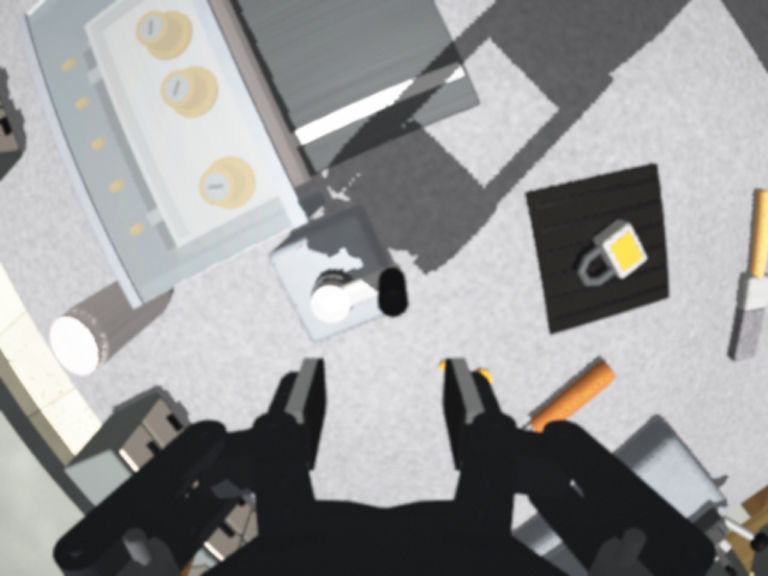

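View pics/side3.png

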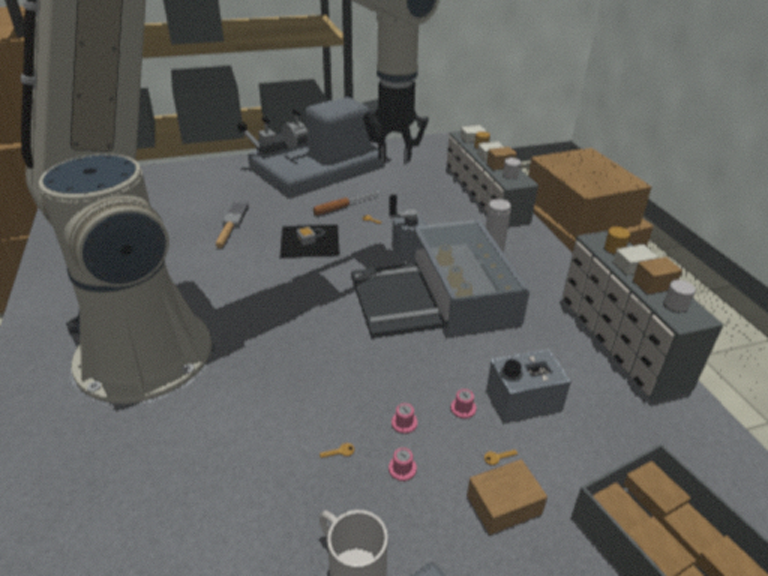

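View pics/top3.png

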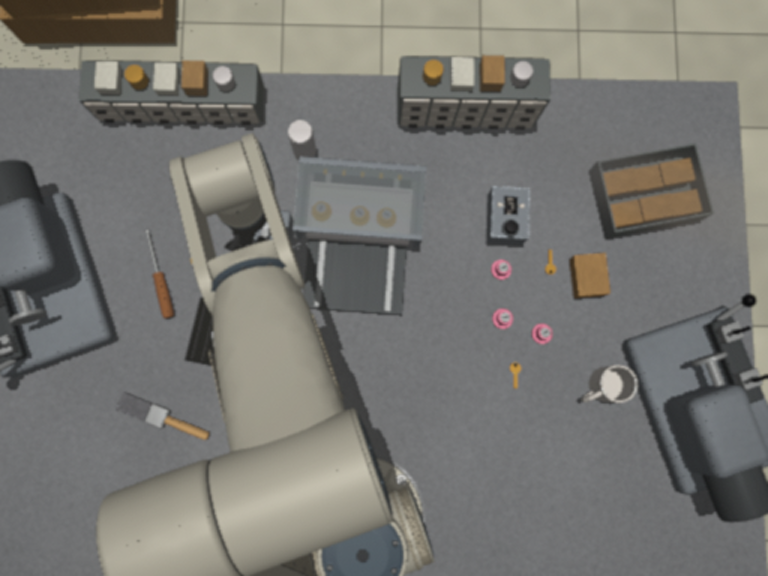

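```bash
python3 - <<'E'
from h import *
T=wT('w25'); k=wplane(392/1.5-.3,303/1.5-.3,148,T); e=k[:2]-[601.5,208]; print(k.round(1),np.hypot(*e),np.degrees(np.arctan2(e[1],e[0])))
for u,v in [(214,187),(190,88),(151,27)]: print(wplane(u/1.5-.3,v/1.5-.3,62,T).round(1))
save('wc25.png',np.load('pics/w25.npz')['p'][0:180,10:240],3.4)
save('topc3.png',np.load('pics/top3.npz')['p'][95:215,185:370],4.3)
E
```

```text
[557.8 209.8 148. ] 43.7107463838675 177.57516364167938
[647.6  97.5  62. ]
[627.7  21.8  62. ]
[633.8 -43.   62. ]
```

View pics/wc25.png

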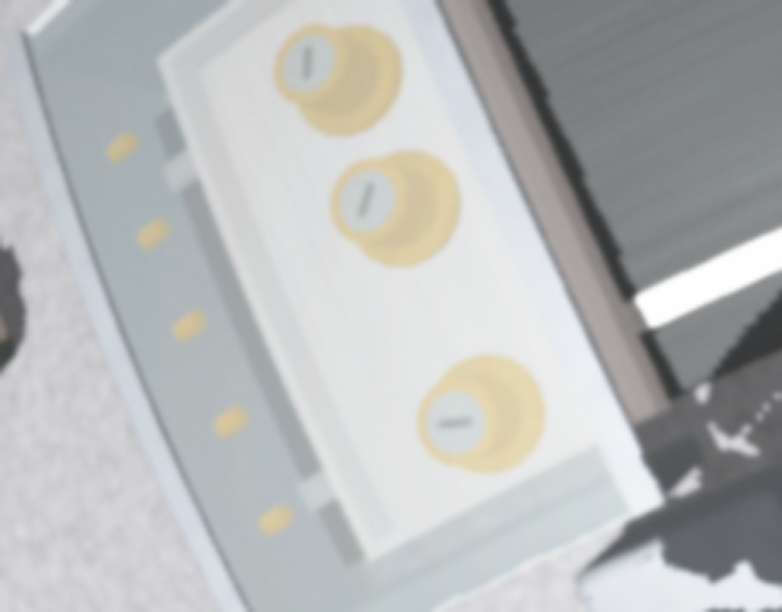

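View pics/topc3.png

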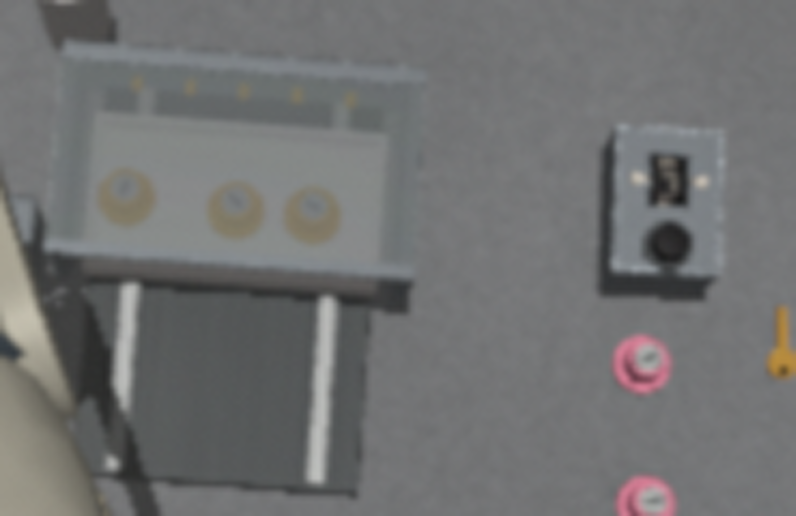

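```bash
python3 - <<'E'
from h import *
print(r.sign_off())
E
```

```text
the job is handed in; nothing more can be done
None
```

I finished the job and handed it in at about 64 s on the robot's clock.

- **Padlock:** it lies flat on the draining mat, fully within its edges.
- **Cylinders:** three brass ones were present, and I stood all of them side by side on the tray floor. I left the three pink look-alikes alone.
- **Counter:** it read 1 at the start. I pressed the button six times, and the close-up showed 7 at the pointers.
- **Crank:** after all of that, I wound it counterclockwise about 879° in three grips. It stopped with resistance rising from about 4 N to 24 N, with the knob at about 178°.

**Last checks:**
- **Tray and clearance:** the tray is under the hood with all three cylinders upright, and the arm is clear at 236 mm.
- **Keys, screwdriver and box:** they looked unmoved in the last pictures.
- **Shifted cylinder:** the leftmost one ended about 20 mm from where I set it, probably the knock you warned of. It is still upright on the tray floor, so I left it.
- **Crank stop:** I judged it by the force and the knob's position, as the crank angle itself can't be read. My picture measurement (177.6°) and the arm's reading (178.0°) agree.

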